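# Release the ratchet clamp and load the cassette

### The job

Flick the yellow-pegged pawl off the ratchet wheel so that it stays off, then ease the red-handled crank back clockwise to its stop, at no more than about a quarter turn a second, which draws the jaw clear of the recess. Then take the blue cassette out of its stand, lay it down on the desk on a windowed face, let go, take it again and put it lying in the recess, pressed down until its top is flush with the block. Leave the other things on the desk where they are.

Things in the scene. Friction and masses are not known exactly. Their poses are not given: they have to be found in the camera images.
- recess (a point): Centre of the mouth of the recess in the fixture's aluminium block, level with the block's top, 40 mm above the desk. Axes: x across the recess, y along it, z up. The recess is 43 mm (x) by 87 mm (y) and 30 mm deep, edges chamfered. Two sprung noses in its end walls, 23 mm below the top, catch the cassette when it stands about 10 mm proud; a push of some 10 N takes it home.
- fixture: Clamping fixture, fixed; origin at the centre of its underside on the desk, axes as the recess's. Dark base 130 (x) x 264 (y) x 10 mm; aluminium block 100 x 112 x 40 mm at its +y end; ratchet drum at its -y end. A steel jaw plate 62 x 50 x 11 mm slides along y on the block's top and covers the recess's -y half at first; with the drum at its stop its edge is about 8 mm clear of the recess.
- pawl (a joint): Pawl of the ratchet, a brass-coloured bar with a yellow peg, on a vertical hinge; grows clockwise seen from above. 0 = tip in the wheel's teeth, which stops the drum from turning clockwise; 0.9 rad = fully off (stop). An over-centre spring (up to 0.08 N m, some 3 N at the peg) drives it to the nearer end, change-over at 0.45.
- pawl_peg (a point): Middle of the upright yellow peg on the pawl: 13 mm diameter, 26 mm tall (13 mm above and below this point, which is 78 mm above the desk), 26 mm from the pawl's hinge axis. Moves with the pawl.
- pawl_pivot (a point): Point on the pawl's vertical hinge axis at the height of the peg's middle (the post itself ends 68 mm above the desk).
- drum (a joint): Ratchet drum with the crank, vertical axis: it grows clockwise seen from above; 0 = jaw fully closed, 2.25 rad = stop, jaw fully back (the jaw moves 25 mm a radian towards the recess's -y). Starts near 0.1; turns only while the pawl is off; friction of about 0.15 N m holds it where it is left.
- crank_handle (a point): Middle of the upright red crank handle: 15 mm diameter, 36 mm tall (18 mm above and below this point, which is 94 mm above the desk), 46 mm from the drum's axis, standing on a steel crank arm. Moves with the drum.
- drum_axis (a point): Point on the drum's vertical axis at the height of the handle's middle. The ratchet wheel under the crank has 35 mm radius and its top at 64 mm; the crank arm's top is at 76 mm, the hub's at 78 mm.
- cassette_center (a point): Centre of the loose blue cassette, a solid block 30 mm (its x) by 40 mm (its y) by 84 mm long (its z), 0.15 kg, with a dark window on each of its two 40 x 84 mm faces. It stands on end in the stand at the start. Both ends and both windowed faces are alike: in the recess its long axis lies along the recess's y and a windowed face is up.
- stand: Fixed grey stand, 56 x 66 mm and 30 mm high, on a black foot 84 x 94 x 6 mm; origin at the centre of its underside on the desk, its x, y axes parallel to the cassette's. Its pocket is 33 x 43 mm, with its floor 8 mm above the desk (22 mm deep).
- timer: Bystander: white bench timer, 41 x 68 x 50 mm, origin at the centre of its underside. Leave where it is.
- filter_cube_0: Bystander: black cube with a green window, 39 x 40 x 37 mm, origin at the centre of its underside. Leave where it is.
- tube_rack: Bystander: orange tube rack, 52 x 90 x 28 mm, origin at the centre of its underside. Leave where it is.

How it is judged:
On the way, in this order (a step that is already met when the one before it is completed fails the run):
1. the pawl is flicked off the wheel and stays off (value of joint pawl above 0.75 rad), for 0.2 s.
2. the drum is eased back to its stop, pawl still off (value of joint drum above 2.1 rad and value of joint pawl above 0.7 rad), for 0.2 s.
3. the cassette, out of its stand, lies on a windowed face on the desk, let go (angle between the x axis of cassette_center and the z axis of recess, either way round below 0.1 rad and height (world z) of cassette_center below 0.02 m and contact force between cassette and the fingers below 0.1 N), for 0.1 s.
At the end, for the whole second after the job is handed in: The pawl is off (beyond 0.7 rad), the drum is back at its stop (beyond 2.1 rad), and the cassette lies at rest in the recess, a windowed face up, its top flush with the block's top within 2 mm, released (all of step 2 and horizontal distance between cassette_center and recess below 0.005 m and z of cassette_center in the frame of recess below -0.013 m and angle between the z axis of cassette_center and the y axis of recess, either way round below 0.06 rad and angle between the x axis of cassette_center and the z axis of recess, either way round below 0.06 rad and linear speed of cassette below 0.01 m/s); the robot touches nothing.
It fails at once if the drum runs back too fast (over 3 rad/s, about half a turn a second) (velocity of joint drum above 3 rad/s).
It fails at once if a bystander is moved more than 30 mm (distance of any of timer, filter_cube_0, tube_rack from where it was at the start of the episode above 0.03 m).
It also fails if it takes over 72 s, if anything falls off the work surface, if the arm or the gripper's body presses on something with over 40 N, if the wrist force passes 120 N, or if a joint passes its speed limit or range.

### The arm

A 6-joint arm with a two-finger parallel gripper is mounted at the origin on a cart in front of the work surface, level with it; the furniture and walls round the work are solid. World frame = base frame: x ahead of the robot, y to its left, z up, the work surface at z = 0. Lengths are in m, angles in rad, forces in N, time in s.
With the tool pointing down it reaches from about 0.25 to 0.725 m from the base axis. Payload 4 kg.
Tool frame: the origin (TCP) lies between the finger pads; the fingertips stand 8 mm ahead of it and the grasp point (between the pads) lies 11 mm behind it; x points along the fingers, y is the direction in which the jaws open and shut, and the axes are right-handed (so a half turn about x gives the same grasp; the last joint's range is limited). The gripper opens to 85 mm and grips with 20 to 120 N. Pads are 22 mm wide; open, the fingers measure 114 mm over their backs; the gripper's body (76 mm by 85 mm) begins 54 mm behind the grasp point. The pads swing forward as they close: fully open they stand 13 mm farther back than shut.
Start: joints at [-1.25, 0.241, 0.005, 1.335, 0, 1.571], TCP at [0.158, -0.474, 0.239] pointing down, gripper open.
Joint ranges: [-2.72, 2.72], [-1.05, 1.87], [-1.09, 1.28], [-1.99, 2.15], [-1.42, 1.44], [-3.14, 3.14]. Speed limits (rad/s): [2.79, 2.79, 3.14, 3.14, 3.14, 3.14].

### API

Orientations are given as a 3x3 rotation matrix whose columns are the frame's x, y, z axes.
In Python, from station import r gives the robot as it stands.
- The arm moves only by the shell command python3 -m crank 'ROWS' [FORCE]. ROWS is JSON, a list of rows, each a list of 5 numbers: the opening, from 0 (shut) to 1 (fully open), then the shift along the tool's x, y, z in cm, then the turn about the tool's x in rad. In form: [[jaw, tx, ty, tz, twist], ...]. A call has 1 to 12 rows; each row shifts and turns the pose as measured when the row begins, along the tool's axes as they then stand; what a row does not reach is not made up. A row lasts 1/10 s, in which the tool goes at most 50 mm and 8.59 degrees, less where a joint would pass 70% of its speed; a pose out of reach is approached as far as the arm can. A call is refused whole if a number of a shift passes 5 or a number of a turn 0.15, either way. A call with a gripper value outside its range is refused whole. The fingers move at their own pace and stop on an object; FORCE is the grip in N (left out, the last holds). Time passes only in rows, so rows that do not move let the fingers close. It gives the time, the measured TCP pose, the force and the opening at its end, in the units of the state.
- r.observe(): the state, without advancing time (a new reading comes with each control period).
- r.capture(name): name is "side" or "top"; returns a dict with "color" (400x640x3 uint8, red, green, blue), "fx", "fy", "cx", "cy" (pixels), "T" (4x4, takes a point from camera to world coordinates). Camera axes: x right, y up, looking along -z (the intrinsics and any distortion apply to the point x, -y, -z); pixel columns grow to the right and rows downward; lengths in m; the calibration is good to about 2 mm. A picture is of the moment at which its call begins. There is no depth.
- r.finish_job(): hands the job in, once; it reports no verdict.
The state is a dict: "t": time; "joint_positions": joint angles; "qvel": joint speeds; "tau": joint torques, N m; "eef_pos": TCP position; "tcp_rot": TCP orientation; "force": force on the tool from outside, world axes, zero at the start; "torque": the same for the moment, N m; "opening": opening from 0.0 (shut) to 1.0 (fully open).
Only numpy, scipy, OpenCV 4.12 (cv2) and the standard library are available. Lean on these libraries where they do the work, as an engineer would, in place of code of your own. Each camera call takes 0.05 s, during which the arm holds its last target.

## Working session

There is one attempt and no reset: what is moved stays moved. The work goes in short steps, Python scripts to look and compute and a shell command to move; the robot and the scene stay as the last step left them, time stands still between calls to the robot, and variables do not carry over. Pictures are saved under pics/ and viewed, and the job is handed in when it is done.

```bash
ls; mkdir -p pics; python3 - <<'E'
from station import r
import cv2
s=r.observe()
print(s)
for n in ("side","top"):
    c=r.capture(n); cv2.imwrite(f"pics/{n}0.png",c["color"][:,:,::-1]); print(n,{k:v for k,v in c.items() if k!="color"})
E
```

```text
pics
{'t': 0.0, 'joint_positions': array([-1.24998546e+00,  2.41421881e-01,  3.73621631e-03,  1.33521533e+00,
       -4.20623663e-06,  1.57080455e+00]), 'qvel': array([-0.00023231,  0.00196736,  0.00144543, -0.00130111, -0.00198376,
        0.00067833]), 'tau': array([ 1.79975627e-04, -3.72319651e+01,  2.52405632e+01,  1.68981054e-02,
        3.90029197e-05, -1.82756526e-05]), 'eef_pos': array([ 0.15747264, -0.4739058 ,  0.23841308]), 'tcp_rot': array([[-6.67670462e-04,  3.15327657e-01, -9.48982625e-01],
       [ 1.99596427e-03, -9.48980526e-01, -3.15328364e-01],
       [-9.99997785e-01, -2.10467085e-03,  4.22352875e-06]]), 'force': array([ 0.61198075,  0.56292441, -0.02076791]), 'torque': array([-0.00503529, -0.04694937, -0.0094367 ]), 'opening': 1.0070915461828915}
side {'fx': 419.3735966185382, 'fy': 419.3735966185382, 'cx': 327.21489905545405, 'cy': 199.98325956764396, 'T': array([[ 0.99724456,  0.05492838, -0.04986146,  0.51678166],
       [-0.07264685,  0.5869667 , -0.80634517, -0.91255797],
       [-0.01502421,  0.80774561,  0.58933972,  0.70631967],
       [ 0.        ,  0.        ,  0.        ,  1.        ]])}
top {'fx': 439.64748782169426, 'fy': 439.64748782169426, 'cx': 318.3155417404742, 'cy': 196.46397673588606, 'T': array([[ 0.00589121,  0.98238928, -0.18675275,  0.32487979],
       [-0.99987141,  0.00300142, -0.01575286, -0.09445868],
       [-0.01491492,  0.18682154,  0.98228064,  1.4265081 ],
       [ 0.        ,  0.        ,  0.        ,  1.        ]])}
```

View pics/side0.png

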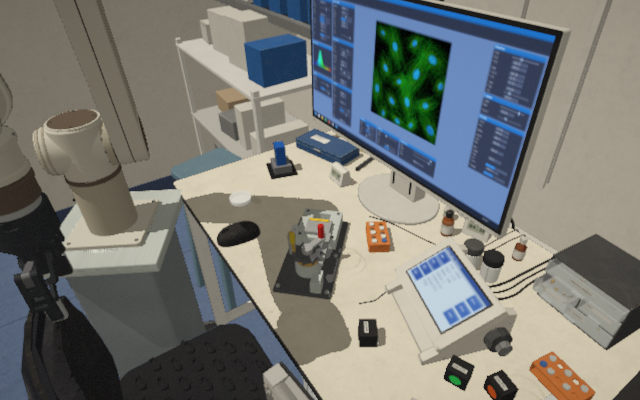

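View pics/top0.png

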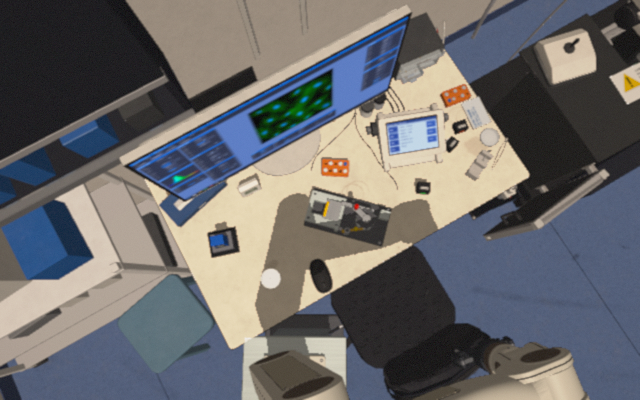

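Side view: the stand and cassette are near (280,160), the fixture near (315,245) and the red handle at (321,230). In the top view the fixture is near (348,215) and the stand at (222,240). I'll enlarge crops.

```bash
cat > h.py <<'E'
import numpy as np, cv2
def ray(c,u,v):
    d=np.array([(u-c["cx"])/c["fx"],-(v-c["cy"])/c["fy"],-1.0]); return c["T"][:3,3],c["T"][:3,:3]@d
def onz(c,u,v,z):
    o,d=ray(c,u,v); return o+d*(z-o[2])/d[2]
def proj(c,p):
    q=c["T"][:3,:3].T@(np.array(p)-c["T"][:3,3]); return np.array([c["cx"]+c["fx"]*q[0]/-q[2], c["cy"]-c["fy"]*q[1]/-q[2]])
def tri(c1,p1,c2,p2):
    o1,d1=ray(c1,*p1);o2,d2=ray(c2,*p2)
    A=np.stack([d1,-d2],1);s=np.linalg.lstsq(A,o2-o1,rcond=None)[0]
    a=o1+d1*s[0];b=o2+d2*s[1]; return (a+b)/2,np.linalg.norm(a-b)
def crop(c,name,u0,v0,w,h,k):
    im=cv2.resize(c["color"][v0:v0+h,u0:u0+w,::-1],None,fx=k,fy=k,interpolation=cv2.INTER_CUBIC); cv2.imwrite(name,im)
E
python3 - <<'E'
from station import r
from h import *
s=r.capture("side"); t=r.capture("top")
crop(t,"pics/t1.png",295,175,100,75,8)
crop(s,"pics/s1.png",265,195,100,110,5)
a=cv2.resize(t["color"][215:265,195:275,::-1],None,fx=5,fy=5,interpolation=3)
b=cv2.resize(s["color"][130:190,255:335,::-1],None,fx=5,fy=5,interpolation=3)
cv2.imwrite("pics/st1.png",np.vstack([a,b]))
E
```

```text
(no output)
```

View pics/t1.png

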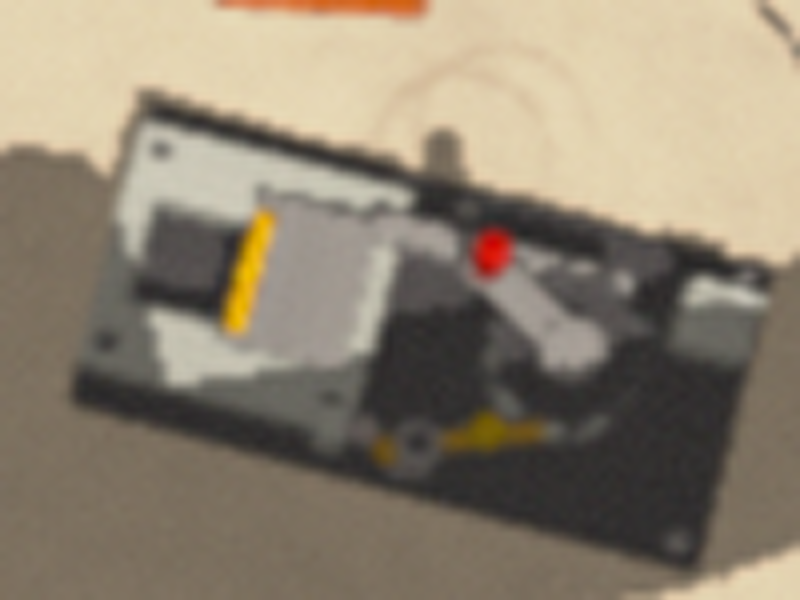

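View pics/s1.png

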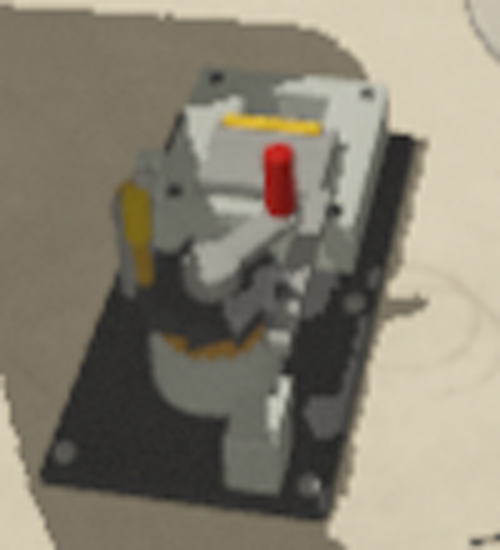

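View pics/st1.png

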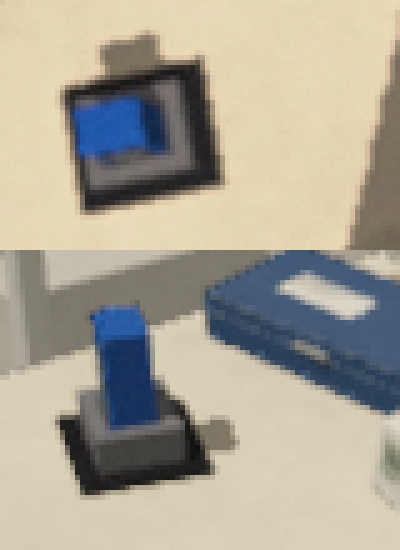

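Top crop: base corners about (145,95), (775,270), (695,570), (75,405), red handle top about (495,250), hub (575,345), peg (488,430), pivot (418,445). Now measuring.

```bash
python3 - <<'E'
from station import r
from h import *
np.set_printoptions(precision=4,suppress=True)
s=r.capture("side"); t=r.capture("top")
def T(u,v): return (295+(u+.5)/8-.5,175+(v+.5)/8-.5)
def S(u,v): return (265+(u+.5)/5-.5,195+(v+.5)/5-.5)
cs=[onz(t,*T(*p),.01) for p in [(145,97),(775,268),(695,568),(75,403)]]
cs=np.array(cs);print(cs, np.linalg.norm(cs-np.roll(cs,-1,0),axis=1),cs.mean(0))
y=(cs[0]+cs[3]-cs[1]-cs[2]);print("yaw of y top",np.arctan2(y[1],y[0]))
cb=np.array([onz(s,*S(*p),.01) for p in [(42,478),(325,515),(425,140)]]);print(cb,(cb[0]+cb[2])/2,np.linalg.norm(np.diff(cb,axis=0),axis=1)); d=cb[2]-cb[1];print(np.arctan2(d[1],d[0]))
def mask(c,f,box):
    im=cv2.cvtColor(c["color"],cv2.COLOR_RGB2HSV).astype(int); m=f(im); z=np.zeros(m.shape,bool); u,v,w,h=box; z[v:v+h,u:u+w]=m[v:v+h,u:u+w]; ys,xs=np.nonzero(z); return xs,ys
red=lambda h:((h[...,0]<8)|(h[...,0]>172))&(h[...,1]>170)&(h[...,2]>100)
yel=lambda h:(h[...,0]>22)&(h[...,0]<34)&(h[...,1]>150)&(h[...,2]>70)
for nm,c,b in (("t",t,(340,195,30,25)),("s",s,(310,215,25,30))):
    x,yy=mask(c,red,b);print(nm,"red",x.mean(),yy.mean(),x.min(),x.max(),yy.min(),yy.max(),len(x))
for nm,c,b in (("t",t,(345,222,25,15)),("s",s,(285,228,15,30))):
    x,yy=mask(c,yel,b);print(nm,"yel",x.mean(),yy.mean(),x.min(),x.max(),yy.min(),yy.max(),len(x))
print("hub", onz(t,*T(575,343),.078),"handle top",onz(t,*T(495,243),.112),"peg top",onz(t,*T(487,424),.091),"pivot",onz(t,*T(420,442),.068))
print("side handle top",onz(s,*S(278,152),.112),"peg",onz(s,*S(132,190),.091))
print("recess tl bl", [onz(t,*T(*p),.04) for p in [(152,207),(143,297)]])
E
```

```text
[[ 0.6269 -0.053   0.01  ]
 [ 0.5565 -0.31    0.01  ]
 [ 0.4346 -0.275   0.01  ]
 [ 0.5001 -0.0257  0.01  ]] [0.2665 0.1268 0.2578 0.1297] [ 0.5295 -0.1659  0.01  ]
yaw of y top 1.3085966753047853
[[ 0.4336 -0.2818  0.01  ]
 [ 0.5551 -0.3131  0.01  ]
 [ 0.6268 -0.0656  0.01  ]] [ 0.5302 -0.1737  0.01  ] [0.1254 0.2577]
1.2886944337489545
t red 356.05882352941177 205.7058823529412 354 358 204 208 17
s red 320.1641791044776 230.76119402985074 318 323 224 237 67
t yel 355.38461538461536 228.3846153846154 354 357 227 230 13
s yel 291.90384615384613 237.8653846153846 290 294 232 243 52
hub [ 0.5158 -0.2219  0.078 ] handle top [ 0.549 -0.189  0.112] peg top [ 0.4827 -0.1868  0.091 ] pivot [ 0.4783 -0.1624  0.068 ]
side handle top [ 0.5447 -0.1921  0.112 ] peg [ 0.4785 -0.1875  0.091 ]
recess tl bl [array([ 0.5755, -0.0571,  0.04  ]), array([ 0.539 , -0.0538,  0.04  ])]
```

```bash
python3 - <<'E'
from station import r
from h import *
np.set_printoptions(precision=4,suppress=True)
s=r.capture("side"); t=r.capture("top")
def T(u,v): return (195+(u+.5)/5-.5,215+(v+.5)/5-.5)
def S(u,v): return (255+(u+.5)/5-.5,130+(v-250+.5)/5-.5)
cs=np.array([onz(t,*T(*p),.006) for p in [(62,92),(205,56),(225,182),(85,213)]])
print(cs,np.linalg.norm(cs-np.roll(cs,-1,0),axis=1),cs.mean(0))
y=cs[0]+cs[3]-cs[1]-cs[2];x=cs[0]+cs[1]-cs[2]-cs[3];print(np.arctan2(y[1],y[0]),np.arctan2(x[1],x[0]))
print("cas top",onz(t,*T(109,127),.092))
print("cas top side",onz(s,*S(121,322),.092))
cb=np.array([onz(s,*S(*p),.006) for p in [(57,418),(82,493),(212,470)]]);print(cb,(cb[0]+cb[2])/2)
for nm,p in dict(timer=(249,184),disc=(270,278),mouse=(320,275),free=(270,235),rack=(335,167)).items(): print(nm,onz(t,*p,.0))
E
```

```text
[[0.473  0.2895 0.006 ]
 [0.4969 0.1972 0.006 ]
 [0.4153 0.1809 0.006 ]
 [0.395  0.2705 0.006 ]] [0.0953 0.0832 0.0918 0.0802] [0.445  0.2345 0.006 ]
1.809160294839972 0.2178578012340417
cas top [0.4428 0.2364 0.092 ]
cas top side [0.4426 0.231  0.092 ]
[[0.3935 0.2654 0.006 ]
 [0.4128 0.1745 0.006 ]
 [0.4926 0.1931 0.006 ]] [0.4431 0.2293 0.006 ]
timer [0.6376 0.1595 0.    ]
disc [0.3304 0.0813 0.    ]
mouse [ 0.3407 -0.0785  0.    ]
free [0.468  0.0849 0.    ]
rack [ 0.6965 -0.1268  0.    ]
```

```bash
cat >> h.py <<'E'
np.set_printoptions(precision=4,suppress=True)
FO=np.array([0.530,-0.170]);FA=1.305
def fix(x,y,z):  # fixture frame metres -> world
    return np.array([*(FO+x*np.array([np.sin(FA),-np.cos(FA)])+y*np.array([np.cos(FA),np.sin(FA)])),z])
def tofix(p):
    d=np.array(p[:2])-FO; return np.array([d@[np.sin(FA),-np.cos(FA)],d@[np.cos(FA),np.sin(FA)]])
def go(r,p,yaw):   # yaw = wanted world angle of tool y
    s=r.observe();R=s["tcp_rot"];a=np.arctan2(R[1,1],R[0,1]);tw=-(yaw-a);tw=(tw+np.pi/2)%np.pi-np.pi/2
    print("t",round(s["t"],2),"pos",s["eef_pos"],"yaw",round(a,3),"F",s["force"],"op",round(s["opening"],3),"fix",tofix(s["eef_pos"]))
    print("twist",round(tw,3),"shift cm",R.T@(np.array(p)-s["eef_pos"])*100)
E
python3 -m crank '[[0,0,0,0,-0.15],[0,0,0,0,-0.15],[0,0,0,0,-0.15],[0,0,0,0,-0.15],[0,0,0,0,-0.15],[0,0,0,0,-0.15],[0,0,0,0,-0.1]]' 20
python3 - <<'E'
from station import r
from h import *
go(r,fix(-.016,-.027,.2),-.266)
E
```

```text
t: 1.1
eef_pos: [0.1576, -0.4743, 0.2391]
tcp_rot: [[-0.0, 0.972, -0.236], [0.001, -0.236, -0.972], [-1.0, -0.0, -0.0]]
force: [0.2, -0.4, 0.3]
opening: 0.002
t 1.1 pos [ 0.1576 -0.4743  0.2391] yaw -0.239 F [ 0.2023 -0.3917  0.2875] op 0.002 fix [-0.2794 -0.3914]
twist 0.027 shift cm [  3.9149  27.3206 -35.7146]
```

```bash
python3 -m crank '[[0,0,2.7,-3.5,0.01],[0,0,2.7,-3.5,0.01],[0,0,2.7,-3.5,0],[0,0,2.7,-3.5,0],[0,0,2.7,-3.5,0],[0,0,2.7,-3.5,0],[0,0,2.7,-3.5,0],[0,0,2.7,-3.5,0],[0,0,2.7,-3.5,0],[0,0,2.7,-3.5,0]]'
python3 - <<'E'
from station import r
from h import *
go(r,fix(-.016,-.027,.14),-.266)
E
```

```text
t: 2.1
eef_pos: [0.5174, -0.2004, 0.2395]
tcp_rot: [[0.002, 0.963, -0.268], [-0.005, -0.268, -0.963], [-1.0, 0.003, 0.004]]
force: [0.9, -0.5, 1.3]
opening: -0.004
t 2.1 pos [ 0.5174 -0.2004  0.2395] yaw -0.272 F [ 0.9436 -0.4653  1.2651] op -0.004 fix [-0.0042 -0.0327]
twist -0.006 shift cm [ 9.9474 -1.2201 -0.6   ]
```

```bash
python3 -m crank '[[0,3.3,-0.4,-0.2,0],[0,3.3,-0.4,-0.2,0],[0,3.3,-0.4,-0.2,0],[0,0,0,0,0]]'
python3 - <<'E'
from station import r
from h import *
go(r,fix(-.016,-.027,.086),-.266)
s=r.capture("side"); t=r.capture("top")
a=cv2.resize(t["color"][175:250,300:390,::-1],None,fx=5,fy=5,interpolation=3)
b=cv2.resize(s["color"][185:285,265:355,::-1],None,fx=5,fy=5,interpolation=3)
b=np.vstack([b])
a=np.vstack([a,np.zeros((125,450,3),np.uint8)])[:500]
cv2.imwrite("pics/p2.png",np.hstack([a[:, :400],b[:, :400]]))
E
```

```text
t: 2.5
eef_pos: [0.5154, -0.1864, 0.1384]
tcp_rot: [[0.009, 0.966, -0.257], [-0.006, -0.257, -0.966], [-1.0, 0.01, 0.003]]
force: [-0.3, 0.3, -1.1]
opening: -0.0
t 2.5 pos [ 0.5154 -0.1864  0.1384] yaw -0.26 F [-0.3079  0.2817 -1.0691] op -0.0 fix [-0.0098 -0.0197]
twist 0.006 shift cm [ 5.2402 -0.679   0.7138]
```

View pics/p2.png

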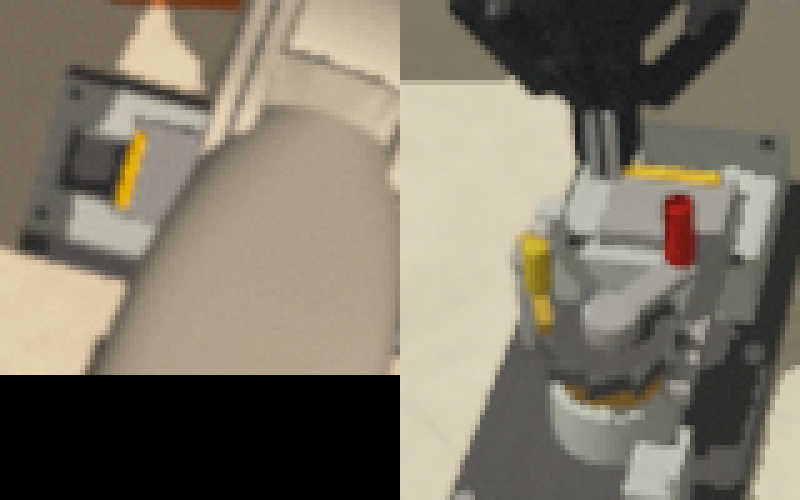

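The side view has the closed fingertips near crop (605,178), well above the peg (537,250) and left of the red handle (678,230). The arm hides the drum in the top view. Checking the side camera's calibration against the tips.

```bash
python3 - <<'E'
from station import r
from h import *
s=r.capture("side");o=r.observe();R=o["tcp_rot"];p=o["eef_pos"]
for dy in (-.0145,0,.0145):
  for dz in (-.011,.011):
    q=proj(s,p+R@[.008,dy,dz]); print(dy,dz,q,"crop",400+5*(q[0]-265),5*(q[1]-185))
for n,z in ((fix(-.041,-.0296,.091),0),):
    q=proj(s,n);print(q,"crop",400+5*(q[0]-265),5*(q[1]-185))
crop(s,"pics/s3.png",285,195,50,60,10)
E
```

```text
-0.0145 -0.011 [303.4288 212.4478] crop 592.1438166368048 137.23908965343284
-0.0145 0.011 [301.08   218.5236] crop 580.3998168545473 167.61820366173964
0 -0.011 [309.7958 213.0054] crop 623.9791177476764 140.0269631782227
0 0.011 [307.5627 219.1087] crop 612.8137071139417 170.54347468945167
0.0145 -0.011 [316.1975 213.566 ] crop 655.9873977405829 142.82998476911374
0.0145 0.011 [314.0814 219.697 ] crop 645.4071097586115 173.484946252661
[292.8652 232.5812] crop 539.3258114872972 237.9058052948858
```

View pics/s3.png

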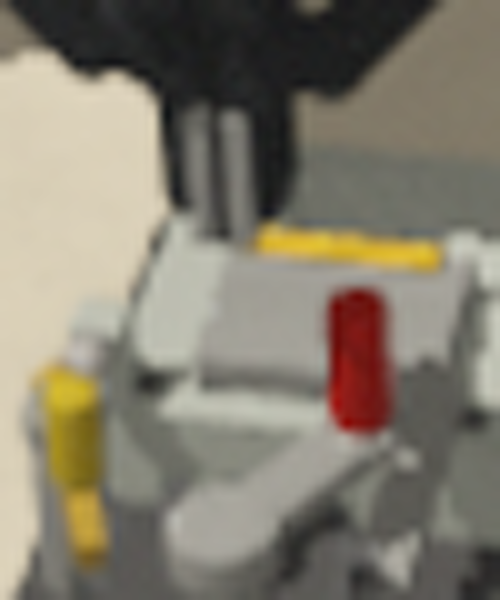

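```bash
sed -i 's/^FO=.*/FO=np.array([0.531,-0.1725]);FA=1.305/' h.py; python3 - <<'E'
from station import r
from h import *
go(r,[.506,-.191,.086],-.266)
E
```

```text
t 2.65 pos [ 0.52   -0.1889  0.1447] yaw -0.261 F [ 0.6854 -0.0445 -0.2754] op -0.002 fix [-0.0063 -0.0187]
twist 0.005 shift cm [ 5.8418 -1.4335  0.5435]
```

```bash
python3 -m crank '[[0,1.0,-0.7,0.25,0],[0,1.0,-0.7,0.25,0],[0,1.0,0,0,0],[0,0,0,0,0],[0,0,0,0,0]]'
python3 - <<'E'
from station import r
from h import *
go(r,[.506,-.191,.086],-.266)
E
```

```text
t: 3.15
eef_pos: [0.5117, -0.1943, 0.122]
tcp_rot: [[0.037, 0.965, -0.261], [-0.016, -0.26, -0.965], [-0.999, 0.04, 0.006]]
force: [-0.6, 0.4, -0.0]
opening: -0.005
t 3.15 pos [ 0.5117 -0.1943  0.122 ] yaw -0.264 F [-0.6022  0.3789 -0.0363] op -0.005 fix [-0.0129 -0.0262]
twist 0.002 shift cm [ 3.5709 -0.7768 -0.1968]
```

```bash
python3 - <<'E'
from station import r
from h import *
for i in range(5):
    r.capture("side");s=r.observe();print(s["eef_pos"],s["tcp_rot"][:,0],s["qvel"],s["joint_positions"])
E
```

```text
[ 0.5116 -0.1943  0.1219] [ 0.0371 -0.0163 -0.9992] [ 0.0025  0.0005 -0.0008  0.0003  0.0006 -0.0004] [-0.3618  0.3813 -0.117   1.032  -0.0021  1.4725]
[ 0.5116 -0.1942  0.1219] [ 0.037  -0.0162 -0.9992] [ 0.0043  0.0003 -0.0018  0.     -0.0001 -0.001 ] [-0.3617  0.3814 -0.117   1.032  -0.0021  1.4725]
[ 0.5116 -0.1941  0.1218] [ 0.0368 -0.0161 -0.9992] [ 0.0019  0.0007 -0.0017 -0.0005 -0.0003 -0.0004] [-0.3616  0.3815 -0.1172  1.032  -0.0021  1.4725]
[ 0.5115 -0.1941  0.1217] [ 0.0367 -0.0161 -0.9992] [ 0.0005  0.0015 -0.0048  0.     -0.0016  0.0016] [-0.3615  0.3815 -0.1173  1.0319 -0.0021  1.4725]
[ 0.5114 -0.194   0.1216] [ 0.0365 -0.016  -0.9992] [ 0.0001  0.0006 -0.0037 -0.0001 -0.0005  0.0004] [-0.3615  0.3815 -0.1175  1.0319 -0.002   1.4725]
```

```bash
cat >> h.py <<'E'
def settle(r,n=6):
    for i in range(n): r.capture("side")
E
python3 -m crank '[[0,3.5,-0.75,-0.2,0]]'
python3 - <<'E'
from station import r
from h import *
for i in range(8):
    r.capture("side");s=r.observe();print(s["eef_pos"],s["tcp_rot"][:,0])
go(r,[.506,-.191,.086],-.266)
E
```

```text
t: 3.5
eef_pos: [0.5112, -0.1926, 0.0909]
tcp_rot: [[0.048, 0.964, -0.26], [-0.02, -0.26, -0.965], [-0.999, 0.052, 0.007]]
force: [1.8, 0.7, -0.0]
opening: -0.003
[ 0.5038 -0.1896  0.0822] [ 0.0325 -0.0143 -0.9994]
[ 0.5023 -0.1891  0.0828] [ 0.0284 -0.0129 -0.9995]
[ 0.5037 -0.1897  0.0846] [ 0.031  -0.014  -0.9994]
[ 0.5053 -0.1904  0.086 ] [ 0.0343 -0.0152 -0.9993]
[ 0.5064 -0.1908  0.087 ] [ 0.0368 -0.0162 -0.9992]
[ 0.5071 -0.1911  0.0876] [ 0.0383 -0.0167 -0.9991]
[ 0.5073 -0.1912  0.0878] [ 0.039  -0.017  -0.9991]
[ 0.5072 -0.1912  0.0878] [ 0.0391 -0.017  -0.9991]
t 3.9 pos [ 0.5072 -0.1912  0.0878] yaw -0.263 F [-0.4212  0.458  -0.0948] op 0.001 fix [-0.018  -0.0242]
twist 0.003 shift cm [ 0.1736 -0.1316  0.0156]
```

```bash
python3 -m crank '[[0,0.3,-1.3,0,0],[0,0,-1.3,0,0]]'
python3 - <<'E'
from station import r
from h import *
settle(r,7)
go(r,[.506,-.191,.086],-.266)
s=r.capture("side");crop(s,"pics/s4.png",275,195,60,60,10)
E
```

```text
t: 4.1
eef_pos: [0.4898, -0.1884, 0.088]
tcp_rot: [[0.054, 0.964, -0.261], [-0.025, -0.26, -0.965], [-0.998, 0.059, 0.01]]
force: [5.1, -5.2, 0.8]
opening: -0.001
t 4.45 pos [ 0.4852 -0.1854  0.0853] yaw -0.263 F [-0.0424 -0.4239  0.2478] op 0.001 fix [-0.0408 -0.0245]
twist 0.003 shift cm [ 0.0362  2.1512 -0.0027]
```

View pics/s4.png

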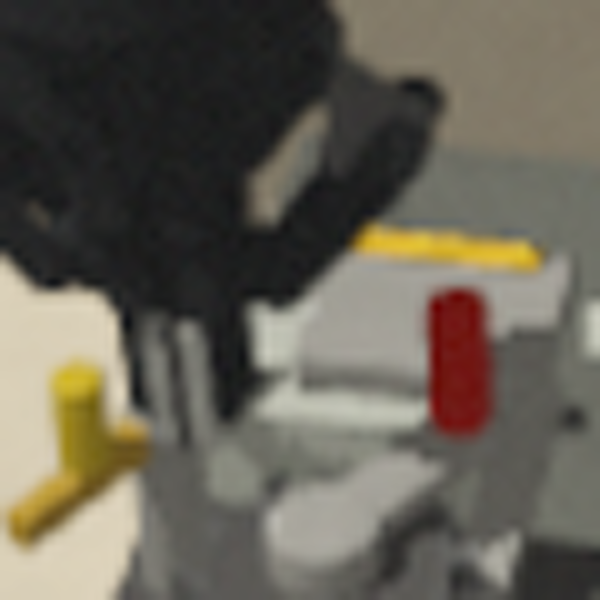

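The pawl has swung off: the peg top is now at crop (78,372), away from the fingers, which carry no force. I'll check the angle, then go up to the handle.

```bash
python3 - <<'E'
from station import r
from h import *
s=r.capture("side")
def S(c,u,v,k,u0,v0): return onz(s,u0+(u+.5)/k-.5,v0+(v+.5)/k-.5,c)
a=S(.091,78,370,10,275,195);b=S(.091,72,378,10,285,195)
print("peg now",a,tofix(a+[.0015,0,0]),"before",b,tofix(b+[.0015,0,0]), "chord",np.linalg.norm(a-b), "angle",2*np.arcsin(min(1,np.linalg.norm(a-b)/.052)))
h=S(.112,460,298,10,275,195);print("handle top",h,tofix(h+[.0015,0,0]))
g=h+[.0015,0,0]
go(r,[g[0],g[1],.17],-.266)
E
```

```text
peg now [ 0.4589 -0.1821  0.091 ] [-0.0656 -0.0278] before [ 0.4802 -0.1868  0.091 ] [-0.0439 -0.0267] chord 0.021730772884735173 angle 0.8622639872505543
handle top [ 0.5456 -0.1899  0.112 ] [ 0.0201 -0.0126]
t 4.55 pos [ 0.4852 -0.1855  0.0851] yaw -0.263 F [-0.401  -0.1403  0.1636] op -0.001 fix [-0.0408 -0.0245]
twist 0.003 shift cm [-8.1961  6.4888 -1.1246]
```

```bash
python3 -m crank '[[0,-4.2,0.1,0,0],[0.3,-4.2,0.1,0,0]]'
python3 - <<'E'
from station import r
from h import *
settle(r,7)
go(r,[.547,-.190,.16],-.266);print(r.observe()["tcp_rot"][:,0])
E
```

```text
t: 4.75
eef_pos: [0.4786, -0.1823, 0.1638]
tcp_rot: [[0.028, 0.965, -0.26], [-0.013, -0.259, -0.966], [-1.0, 0.03, 0.005]]
force: [0.8, -0.3, 0.4]
opening: 0.153
t 5.1 pos [ 0.4786 -0.1824  0.1625] yaw -0.263 F [-0.6708  0.8087 -0.3607] op 0.305 fix [-0.048  -0.0233]
twist 0.003 shift cm [ 0.4561  6.7936 -1.0448]
[ 0.0286 -0.013  -0.9995]
```

```bash
python3 -m crank '[[0.5,0.1,3.4,-0.5,0],[0.5,0.1,3.4,-0.5,0]]'
python3 - <<'E'
from station import r
from h import *
settle(r,7)
go(r,[.547,-.190,.097],-.266);print(r.observe()["tcp_rot"][:,0])
s=r.capture("side");crop(s,"pics/s5.png",285,165,70,80,7)
E
```

```text
t: 5.3
eef_pos: [0.5418, -0.1893, 0.159]
tcp_rot: [[0.018, 0.965, -0.261], [-0.01, -0.261, -0.965], [-1.0, 0.02, 0.005]]
force: [0.3, 1.0, 0.6]
opening: 0.497
t 5.65 pos [ 0.541  -0.1892  0.1597] yaw -0.264 F [-0.6304 -0.1297  0.8473] op 0.502 fix [ 0.014  -0.0135]
twist 0.002 shift cm [ 6.2781  0.4687 -0.1079]
[ 0.0189 -0.0101 -0.9998]
```

View pics/s5.png

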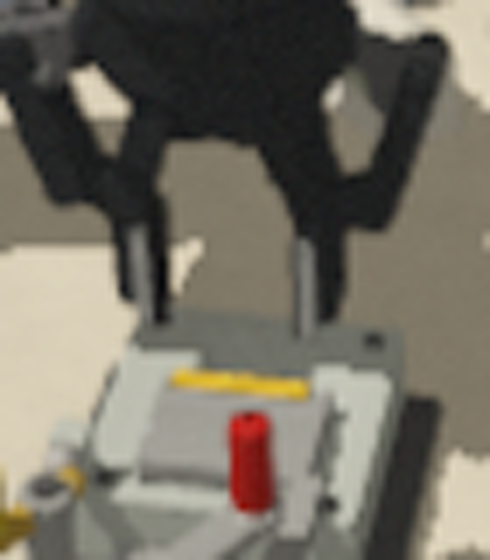

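```bash
python3 -m crank '[[0.5,3.1,0.25,0,0],[0.5,3.1,0.25,0,0]]'
python3 - <<'E'
from station import r
from h import *
settle(r,7)
go(r,[.547,-.190,.097],-.266);print(r.observe()["tcp_rot"][:,0])
s=r.capture("side");crop(s,"pics/s6.png",285,165,70,80,7)
E
```

```text
t: 5.9
eef_pos: [0.5501, -0.1927, 0.1031]
tcp_rot: [[0.031, 0.965, -0.262], [-0.014, -0.262, -0.965], [-0.999, 0.034, 0.006]]
force: [-0.4, -1.1, -0.9]
opening: 0.502
t 6.25 pos [ 0.5511 -0.1928  0.1047] yaw -0.265 F [-0.2405 -0.0908  0.094 ] op 0.498 fix [ 0.0247 -0.0143]
twist 0.001 shift cm [ 0.7486 -0.4962 -0.1707]
[ 0.032  -0.0146 -0.9994]
```

View pics/s6.png

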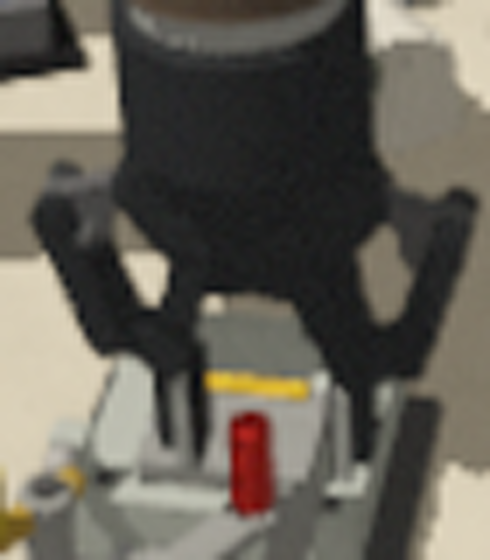

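```bash
python3 -m crank '[[0.5,0.7,-0.45,-0.15,0]]'
python3 - <<'E'
from station import r
from h import *
settle(r,6)
go(r,[.547,-.190,.097],-.266)
E
python3 -m crank '[[0,0,0,0,0],[0,0,0,0,0],[0,0,0,0,0],[0,0,0,0,0]]' 30
python3 - <<'E'
from station import r
from h import *
settle(r,3)
go(r,[.547,-.190,.097],-.266)
s=r.capture("side");crop(s,"pics/s7.png",285,165,70,80,7)
E
```

```text
t: 6.4
eef_pos: [0.5491, -0.191, 0.0994]
tcp_rot: [[0.037, 0.964, -0.262], [-0.016, -0.261, -0.965], [-0.999, 0.04, 0.006]]
force: [0.5, -0.2, 0.8]
opening: 0.501
t 6.7 pos [ 0.5474 -0.1903  0.0975] yaw -0.264 F [ 0.2685  0.1896 -0.4936] op 0.505 fix [ 0.0205 -0.0129]
twist 0.002 shift cm [ 0.0492 -0.0485 -0.0181]
t: 7.1
eef_pos: [0.5464, -0.1905, 0.0976]
tcp_rot: [[0.03, 0.965, -0.262], [-0.015, -0.261, -0.965], [-0.999, 0.033, 0.007]]
force: [0.0, -0.3, -0.1]
opening: 0.166
t 7.25 pos [ 0.5464 -0.1905  0.0976] yaw -0.265 F [-0.618   0.7662  1.5012] op 0.163 fix [ 0.0196 -0.0133]
twist 0.001 shift cm [ 0.0634  0.0415 -0.0589]
```

View pics/s7.png

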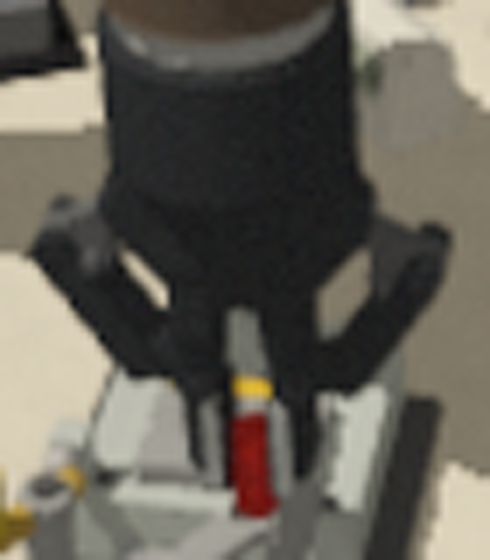

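```bash
cat >> h.py <<'E'
def arc(r,step=.08,n=12):
    s=r.observe();R=s["tcp_rot"];p=s["eef_pos"];f=tofix(p)-[0,-.055];th=np.arctan2(f[1],f[0])
    print("t",s["t"],"fix",f,"radius",np.hypot(*f),"theta",th,"drum~",.1+1.131-th,"F",s["force"],"z",p[2],"op",s["opening"])
    q=p
    for i in range(n):
        a=th-step*(i+1);w=fix(.046*np.cos(a),-.055+.046*np.sin(a),.098)
        print(np.round(R.T@(w-q)*100,2),end=" ");q=w
    print()
E
python3 - <<'E'
from station import r
from h import *
arc(r)
E
```

```text
t 7.3 fix [0.0196 0.0417] radius 0.04608148752551019 theta 1.1321029660514916 drum~ 0.09889703394850846 F [-0.2152  0.0047  0.9248] z 0.09760332441685991 op 0.16198265640253492
[-0.03  0.32  0.18] [0.01 0.31 0.2 ] [0.01 0.29 0.22] [0.01 0.28 0.24] [0.01 0.26 0.26] [0.01 0.23 0.28] [0.01 0.21 0.3 ] [0.01 0.19 0.32] [0.01 0.16 0.33] [0.01 0.13 0.34] [0.01 0.11 0.35] [0.   0.08 0.36]
```

```bash
python3 -m crank '[[0,0,0.32,0.18,0],[0,0,0.3,0.2,0],[0,0,0.29,0.22,0],[0,0,0.28,0.24,0]]'
python3 - <<'E'
from station import r
from h import *
arc(r,n=1)
settle(r,3)
arc(r)
E
```

```text
t: 7.7
eef_pos: [0.5493, -0.1934, 0.0975]
tcp_rot: [[0.017, 0.966, -0.26], [0.003, -0.26, -0.966], [-1.0, 0.015, -0.008]]
force: [-5.0, 6.5, 6.0]
opening: 0.158
t 7.7 fix [0.0231 0.0396] radius 0.04590266279030638 theta 1.0422275755423633 drum~ 0.18877242445763676 F [-4.9963  6.5136  6.0127] z 0.09749489871659123 op 0.15803093453419087
[-0.05  0.32  0.19] 
t 7.85 fix [0.0232 0.0396] radius 0.04590200561290028 theta 1.0399967705653999 drum~ 0.19100322943460024 F [-4.2607  5.5969  5.6607] z 0.09749345128108422 op 0.15945736886469428
[-0.05  0.31  0.19] [0.   0.29 0.22] [0.   0.27 0.25] [0.   0.25 0.27] [0.   0.23 0.29] [0.   0.21 0.3 ] [0.   0.18 0.32] [-0.    0.16  0.33] [-0.    0.13  0.34] [-0.    0.1   0.35] [-0.    0.07  0.36] [-0.    0.04  0.37]
```

```bash
python3 -m crank '[[0,0,0.45,0.3,0],[0,0,0.42,0.33,0],[0,0,0.4,0.36,0],[0,0,0.38,0.38,0]]'
python3 - <<'E'
from station import r
from h import *
arc(r,n=1)
settle(r,2)
arc(r,step=.12)
E
```

```text
t: 8.25
eef_pos: [0.5542, -0.2026, 0.0974]
tcp_rot: [[0.001, 0.966, -0.258], [0.02, -0.258, -0.966], [-1.0, -0.004, -0.019]]
force: [-6.4, 7.7, 6.0]
opening: 0.16
t 8.25 fix [0.0303 0.032 ] radius 0.04408152001868082 theta 0.81256235306533 drum~ 0.4184376469346701 F [-6.3662  7.75    5.9614] z 0.09743415220783513 op 0.15978602554636318
[-0.06  0.39  0.13] 
t 8.35 fix [0.0309 0.031 ] radius 0.04376519713099127 theta 0.7877692754464698 drum~ 0.4432307245535303 F [-5.8602  3.4448  5.3626] z 0.09747356951874193 op 0.156723743291743
[-0.06  0.52  0.25] [-0.01  0.31  0.45] [-0.01  0.26  0.49] [-0.01  0.2   0.52] [-0.01  0.13  0.54] [-0.01  0.07  0.55] [-0.01  0.    0.55] [-0.01 -0.06  0.55] [-0.01 -0.13  0.54] [-0.01 -0.19  0.52] [-0.01 -0.25  0.49] [-0.01 -0.31  0.46]
```

```bash
python3 -m crank '[[0,0,0.5,0.3,0],[0,0,0.4,0.45,0],[0,0,0.3,0.5,0],[0,0,0.25,0.52,0],[0,0,0.18,0.54,0]]'
python3 - <<'E'
from station import r
from h import *
arc(r,n=1)
settle(r,2)
arc(r,step=.12)
E
```

```text
t: 8.85
eef_pos: [0.5577, -0.2194, 0.0974]
tcp_rot: [[-0.012, 0.967, -0.255], [0.041, -0.254, -0.966], [-0.999, -0.022, -0.036]]
force: [-1.0, 8.4, 3.9]
opening: 0.165
t 8.85 fix [0.038  0.0167] radius 0.04155482433943222 theta 0.4141967421059086 drum~ 0.8168032578940915 F [-0.9787  8.4422  3.8564] z 0.09742797862953102 op 0.1646046250013051
[-0.08  0.54  0.17] 
t 8.95 fix [0.0382 0.0163] radius 0.04154391842245611 theta 0.40307884992080945 drum~ 0.8279211500791906 F [-2.5478  5.6819  4.3013] z 0.09743178234663646 op 0.16082610851812304
[-0.08  0.59  0.35] [-0.02  0.12  0.54] [-0.02  0.05  0.55] [-0.02 -0.01  0.55] [-0.02 -0.08  0.55] [-0.02 -0.14  0.53] [-0.01 -0.21  0.51] [-0.01 -0.27  0.48] [-0.01 -0.32  0.45] [-0.01 -0.37  0.41] [-0.   -0.42  0.36] [-0.   -0.46  0.31]
```

```bash
python3 - <<'E'
from station import r
from h import *
s=r.capture("side");crop(s,"pics/s8.png",285,185,70,80,7)
E
```

```text
(no output)
```

View pics/s8.png

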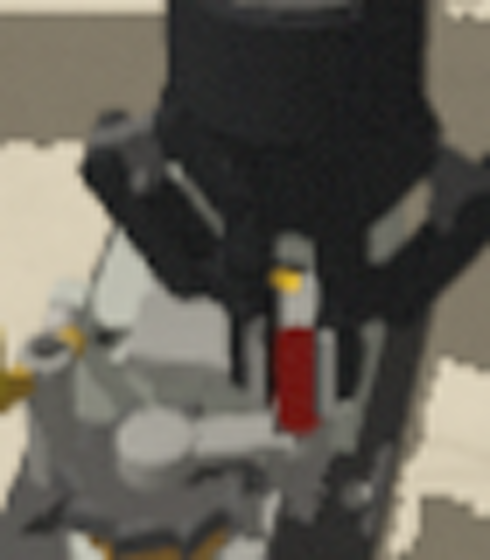

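```bash
python3 - <<'E'
from station import r
from h import *
s=r.capture("side")
P=lambda u,v,z: tofix(onz(s,285+(u+.5)/7-.5,185+(v+.5)/7-.5,z)+[.0015,0,0])
print("handle bottom near edge",P(297,430,.076),"top near?",P(295,330,.112),"hub",P(157,442,.078))
arc(r,n=1)
E
```

```text
handle bottom near edge [ 0.0398 -0.0412] top near? [ 0.0385 -0.0349] hub [-0.002  -0.0566]
t 9.05 fix [0.0382 0.0163] radius 0.04154650917464955 theta 0.40318092177068754 drum~ 0.8278190782293126 F [-2.3356  5.7684  3.6383] z 0.09743400464077467 op 0.15784368151962674
[-0.07  0.54  0.17]
```

```bash
python3 -m crank '[[0.35,0,0.1,-0.4,0],[0.35,0,0,0,0]]'
python3 - <<'E'
from station import r
from h import *
settle(r,4)
arc(r,n=1);print(r.observe()["tcp_rot"])
E
python3 -m crank '[[0.35,0,0,0,0.15],[0.35,0,0,0,0.15],[0.35,0,0,0,0.15],[0.35,0,0,0,0.15],[0.35,0,0,0,0.15],[0.35,0,0,0,0.15],[0.35,0,0,0,0.15],[0.35,0,0,0,0.15]]'
python3 - <<'E'
from station import r
from h import *
settle(r,5)
arc(r,n=1);print(r.observe()["tcp_rot"],r.observe()["joint_positions"])
s=r.capture("side");crop(s,"pics/s9.png",285,185,70,80,7)
E
```

```text
t: 9.25
eef_pos: [0.5606, -0.2161, 0.0975]
tcp_rot: [[-0.011, 0.967, -0.255], [0.039, -0.255, -0.966], [-0.999, -0.02, -0.035]]
force: [0.8, -0.3, -0.2]
opening: 0.348
t 9.45 fix [0.0396 0.0201] radius 0.04443830281045654 theta 0.4695802745737863 drum~ 0.7614197254262138 F [ 1.0263 -0.1435 -0.2871] z 0.09744467680665123 op 0.35222487160358645
[-0.07  0.29  0.26] 
[[-0.0113  0.9667 -0.2558]
 [ 0.0392 -0.2552 -0.9661]
 [-0.9992 -0.021  -0.035 ]]
t: 10.25
eef_pos: [0.5604, -0.2188, 0.0967]
tcp_rot: [[-0.011, 0.105, -0.994], [0.038, -0.994, -0.106], [-0.999, -0.039, 0.007]]
force: [0.3, -0.3, -0.5]
opening: 0.349
t 10.5 fix [0.0404 0.0182] radius 0.04430927779850454 theta 0.42343821024779005 drum~ 0.80756178975221 F [-0.5439  0.3071 -0.3059] z 0.09675715937246787 op 0.3500280865940142
[-0.14  0.36 -0.17] 
[[-0.0107  0.1144 -0.9934]
 [ 0.038  -0.9927 -0.1147]
 [-0.9992 -0.0389  0.0063]] [-0.3873  0.5491  0.0848  1.1308  0.0311  2.6391]
```

View pics/s9.png

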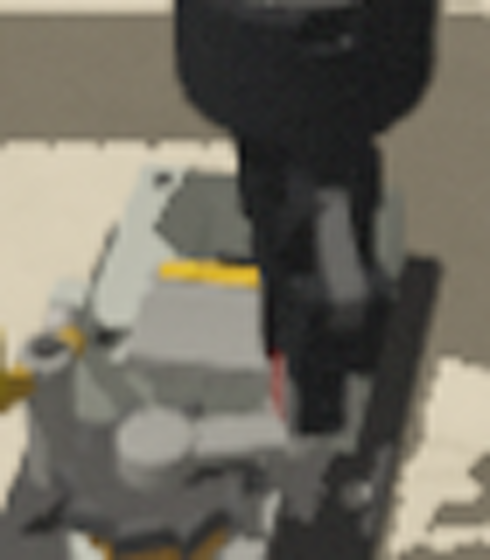

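```bash
python3 -m crank '[[0,0,0,0.2,0],[0,0,0,0,0],[0,0,0,0,0],[0,0,0,0,0]]' 50
python3 - <<'E'
from station import r
from h import *
settle(r,2)
arc(r,step=.12)
E
```

```text
t: 10.95
eef_pos: [0.5585, -0.2183, 0.097]
tcp_rot: [[-0.01, 0.118, -0.993], [0.038, -0.992, -0.118], [-0.999, -0.039, 0.005]]
force: [0.1, 1.1, -0.7]
opening: 0.155
t 11.05 fix [0.0386 0.018 ] radius 0.04258337529848961 theta 0.4363282273775242 drum~ 0.7946717726224759 F [-0.3801  1.1514  0.0904] z 0.09698698277509231 op 0.156382750575594
[-0.12  0.53 -0.34] [-0.02  0.55  0.07] [-0.02  0.53  0.14] [-0.02  0.51  0.2 ] [-0.02  0.49  0.26] [-0.02  0.45  0.31] [-0.01  0.41  0.37] [-0.01  0.36  0.41] [-0.01  0.31  0.45] [-0.01  0.26  0.49] [-0.    0.2   0.52] [-0.    0.13  0.54]
```

```bash
python3 -m crank '[[0,0,0.5,0,0],[0,0,0.55,0.05,0],[0,0,0.55,0.12,0],[0,0,0.52,0.18,0],[0,0,0.5,0.22,0]]'
python3 - <<'E'
from station import r
from h import *
settle(r,2)
arc(r,step=.12)
E
```

```text
t: 11.55
eef_pos: [0.5593, -0.232, 0.0969]
tcp_rot: [[-0.004, 0.125, -0.992], [0.065, -0.99, -0.125], [-0.998, -0.065, -0.004]]
force: [6.2, 10.3, 1.4]
opening: 0.158
t 11.65 fix [0.0433 0.0036] radius 0.0434223058040998 theta 0.08341842929351002 drum~ 1.14758157070649 F [ 2.2657  4.6787 -0.063 ] z 0.09684714583787239 op 0.1537008659231578
[-0.15  0.58 -0.05] [-0.03  0.49  0.26] [-0.03  0.45  0.31] [-0.03  0.41  0.37] [-0.02  0.36  0.41] [-0.02  0.31  0.45] [-0.02  0.26  0.49] [-0.01  0.2   0.52] [-0.01  0.13  0.54] [-0.01  0.07  0.55] [-0.    0.    0.55] [ 0.   -0.06  0.55]
```

```bash
sed -i 's/f=tofix(p)-\[0,-.055\]/f=tofix(p)-[-.0025,-.055]/; s/fix(.046\*np.cos(a),/fix(-.0025+.046*np.cos(a),/' h.py
python3 -m crank '[[0,0,0.72,0.35,0],[0,0,0.68,0.43,0],[0,0,0.62,0.5,0]]'
python3 - <<'E'
from station import r
from h import *
settle(r,3)
arc(r,step=.17);print(r.observe()["tcp_rot"][:,0])
E
```

```text
t: 11.95
eef_pos: [0.5546, -0.2478, 0.0968]
tcp_rot: [[0.007, 0.132, -0.991], [0.076, -0.988, -0.131], [-0.997, -0.074, -0.017]]
force: [4.6, 12.2, 1.2]
opening: 0.159
t 12.1 fix [ 0.0447 -0.0131] radius 0.046547654766320806 theta -0.28496096441449054 drum~ 1.5159609644144907 F [1.7758 4.7599 1.7772] z 0.0968027492409543 op 0.15080044875768145
[-0.17  0.52  0.58] [-0.04  0.46  0.63] [-0.04  0.35  0.7 ] [-0.03  0.23  0.75] [-0.02  0.1   0.77] [-0.01 -0.04  0.78] [ 0.   -0.17  0.76] [ 0.01 -0.29  0.72] [ 0.02 -0.41  0.66] [ 0.03 -0.52  0.58] [ 0.04 -0.61  0.49] [ 0.04 -0.68  0.38] 
[ 0.0054  0.0732 -0.9973]
```

```bash
python3 -m crank '[[0,0,0.52,0.58,0],[0,0,0.46,0.63,0],[0,0,0.36,0.7,0]]'
python3 - <<'E'
from station import r
from h import *
settle(r,3)
arc(r,step=.17);print(r.observe()["tcp_rot"][:,0])
E
```

```text
t: 12.4
eef_pos: [0.5445, -0.2591, 0.097]
tcp_rot: [[0.021, 0.138, -0.99], [0.084, -0.987, -0.136], [-0.996, -0.081, -0.032]]
force: [6.7, 7.8, -1.5]
opening: 0.156
t 12.55 fix [ 0.0372 -0.0263] radius 0.045619729579331775 theta -0.6155019291009632 drum~ 1.8465019291009632 F [ 3.3893  4.3193 -0.8771] z 0.09691728037452468 op 0.1540307334593477
[-0.16  0.37  0.67] [-0.04  0.23  0.75] [-0.03  0.1   0.77] [-0.02 -0.03  0.78] [-0.01 -0.16  0.76] [ 0.   -0.29  0.72] [ 0.01 -0.41  0.67] [ 0.02 -0.52  0.59] [ 0.03 -0.61  0.49] [ 0.04 -0.68  0.38] [ 0.05 -0.73  0.26] [ 0.06 -0.77  0.13] 
[ 0.0185  0.0825 -0.9964]
```

```bash
python3 -m crank '[[0,0,0.37,0.67,0],[0,0,0.23,0.75,0],[0,0,0.12,0.8,0]]'
python3 - <<'E'
from station import r
from h import *
settle(r,3)
arc(r,step=.17);print(r.observe()["tcp_rot"][:,0])
E
```

```text
t: 12.85
eef_pos: [0.5298, -0.2646, 0.0971]
tcp_rot: [[0.034, 0.145, -0.989], [0.094, -0.986, -0.141], [-0.995, -0.088, -0.047]]
force: [3.6, 5.6, 0.5]
opening: 0.139
t 13.0 fix [ 0.0256 -0.0342] radius 0.04270851796344912 theta -0.9274503383085454 drum~ 2.1584503383085454 F [ 6.0521  5.6092 -1.0942] z 0.0971230348813904 op 0.1373328906380376
[-0.16  0.43  0.69] [-0.04 -0.02  0.78] [-0.02 -0.15  0.77] [-0.01 -0.28  0.73] [ 0.   -0.4   0.67] [ 0.02 -0.5   0.6 ] [ 0.03 -0.6   0.5 ] [ 0.04 -0.67  0.4 ] [ 0.05 -0.73  0.28] [ 0.06 -0.76  0.15] [ 0.07 -0.78  0.02] [ 0.07 -0.77 -0.12] 
[ 0.0343  0.0937 -0.995 ]
```

```bash
python3 - <<'E'
from station import r
from h import *
s=r.capture("side");crop(s,"pics/s10.png",275,185,80,80,7)
E
```

```text
(no output)
```

View pics/s10.png

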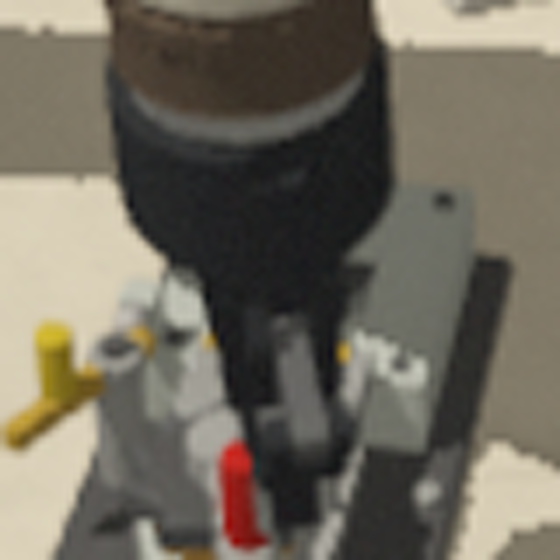

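```bash
python3 - <<'E'
from station import r
from h import *
s=r.capture("side")
P=lambda u,v,z: tofix(onz(s,275+(u+.5)/7-.5,185+(v+.5)/7-.5,z)+[.0015,0,0])
a=P(237,458,.112);b=P(243,540,.076);print(a,b)
for p in (a,b+[0,.006]): f=p-[-.0015,-.055];print(f,np.hypot(*f),np.arctan2(f[1],f[0]),1.231-np.arctan2(f[1],f[0]))
print(r.observe()["opening"],r.observe()["force"])
E
```

```text
[ 0.0124 -0.0986] [ 0.0122 -0.0961]
[ 0.0139 -0.0436] 0.04574236469365263 -1.261387899035196 2.4923878990351964
[ 0.0137 -0.0351] 0.037719090953796164 -1.1990816181439552 2.430081618143955
0.13641157968923173 [ 5.1854  4.8535 -2.0061]
```

```bash
python3 -m crank '[[0.3,0,0,-0.3,0],[0.3,-0.1,0,-0.3,0],[0.3,-4,0,0,0],[0.3,-4,0,0,0]]'
python3 - <<'E'
from station import r
from h import *
settle(r,6)
go(r,[.5,-.2,.25],-.266)
print(r.observe()["tcp_rot"][:,0])
s=r.capture("side");t=r.capture("top")
a=cv2.resize(t["color"][175:255,295:395,::-1],None,fx=4,fy=4,interpolation=3)
b=cv2.resize(s["color"][185:285,265:365,::-1],None,fx=4,fy=4,interpolation=3)
cv2.imwrite("pics/p11.png",np.hstack([np.vstack([a,np.zeros((80,400,3),np.uint8)]),b]))
E
```

```text
t: 13.5
eef_pos: [0.5295, -0.2696, 0.1727]
tcp_rot: [[0.02, 0.144, -0.989], [0.1, -0.985, -0.142], [-0.995, -0.096, -0.034]]
force: [-0.7, 0.1, -0.2]
opening: 0.302
t 13.8 pos [ 0.5296 -0.2695  0.1716] yaw -1.425 F [-0.1498  0.4193 -0.9534] op 0.301 fix [ 0.0242 -0.0939]
twist -1.159 shift cm [-7.1717 -8.0222  1.6781]
[ 0.0207  0.0997 -0.9948]
```

View pics/p11.png

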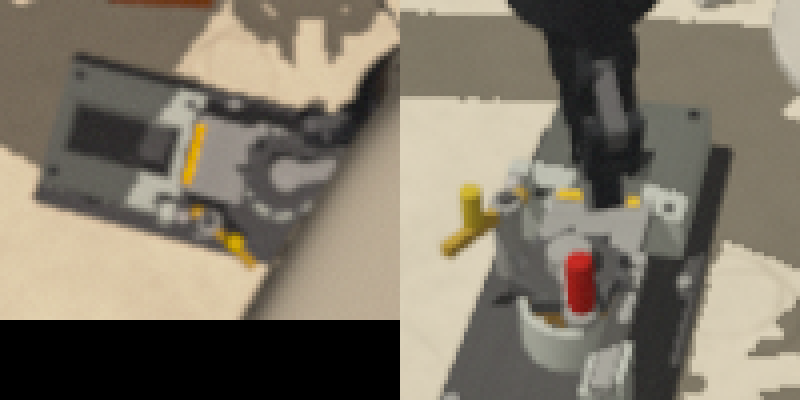

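Top crop: the jaw's edge (crop x~188) is clear of the recess (68–180), and the orange strip has moved 18.4 px, about 54 mm, so the drum is at its stop. The pawl peg is still off in both views. The load from the crank left the tool tilted 0.1 rad. Next I'll turn and travel toward the stand.

```bash
python3 -m crank '[[0,-2,-2,0,-0.15],[0,-2,-2,0,-0.15],[0,-1,-2,0,-0.15],[0,0,-2,0,-0.15],[0,0,0,0,-0.15],[0,0,0,0,-0.15],[0,0,0,0,-0.15],[0,0,0,0,-0.15],[0,0,0,0,-0.15],[0,0,0,0,-0.15],[0,0,0,0,-0.13]]'
python3 - <<'E'
from station import r
from h import *
settle(r,4)
print(r.observe()["tcp_rot"][:,0])
go(r,[.448,.165,.2],.225)
E
```

```text
t: 15.0
eef_pos: [0.4918, -0.1948, 0.2161]
tcp_rot: [[-0.005, 0.977, 0.214], [0.111, 0.213, -0.971], [-0.994, 0.019, -0.11]]
force: [0.6, 0.4, -0.1]
opening: 0.004
[-0.0041  0.111  -0.9938]
t 15.2 pos [ 0.4921 -0.1949  0.2166] yaw 0.206 F [ 0.0715 -0.9961 -0.6684] op -0.001 fix [-0.0317 -0.0319]
twist -0.019 shift cm [  5.6628   3.0278 -35.7285]
```

```bash
python3 -m crank '[[0,0.5,0.38,-4.45,-0.02],[0,0.5,0.38,-4.45,0],[0,0.5,0.38,-4.45,0],[0,0.5,0.38,-4.45,0],[0,0.5,0.38,-4.45,0],[0,0.5,0.38,-4.45,0],[0,0.5,0.38,-4.45,0],[0,0.5,0.38,-4.45,0]]'
python3 - <<'E'
from station import r
from h import *
settle(r,6)
print(r.observe()["tcp_rot"][:,0])
go(r,[.455,.165,.024],.225)
E
```

```text
t: 16.0
eef_pos: [0.4463, 0.1679, 0.2139]
tcp_rot: [[-0.002, 0.981, 0.192], [0.11, 0.191, -0.975], [-0.994, 0.019, -0.109]]
force: [0.2, -0.5, 0.8]
opening: 0.002
[-0.0025  0.1096 -0.994 ]
t 16.3 pos [0.4469 0.1654 0.2137] yaw 0.194 F [ 0.6545 -0.4832 -0.3681] op 0.001 fix [-0.1699  0.3039]
twist -0.031 shift cm [18.8518  0.4293  2.2428]
```

```bash
python3 - <<'E'
from station import r
from h import *
go(r,[.4442,.2305,.15],.225)
E
python3 -m crank '[[0.75,2.5,0.5,-3.5,-0.03],[0.75,2.5,0.5,-3.5,0]]'
python3 - <<'E'
from station import r
from h import *
settle(r,6)
print(r.observe()["tcp_rot"][:,0])
go(r,[.4442,.2305,.067],.225)
s=r.capture("side");crop(s,"pics/s12.png",245,90,90,100,6)
E
```

```text
t 16.3 pos [0.4469 0.1654 0.2137] yaw 0.194 F [ 0.6545 -0.4832 -0.3681] op 0.001 fix [-0.1699  0.3039]
twist -0.031 shift cm [ 7.048   0.8653 -5.7139]
t: 16.5
eef_pos: [0.4469, 0.2367, 0.1742]
tcp_rot: [[0.006, 0.978, 0.209], [0.11, 0.207, -0.972], [-0.994, 0.029, -0.107]]
force: [0.3, -0.0, -1.0]
opening: 0.332
[ 0.0048  0.1096 -0.994 ]
t 16.8 pos [0.4461 0.2366 0.1746] yaw 0.212 F [ 0.5374 -0.6224  0.6544] op 0.749 fix [-0.1893  0.3724]
twist -0.013 shift cm [10.6255 -0.6172  1.6895]
```

View pics/s12.png

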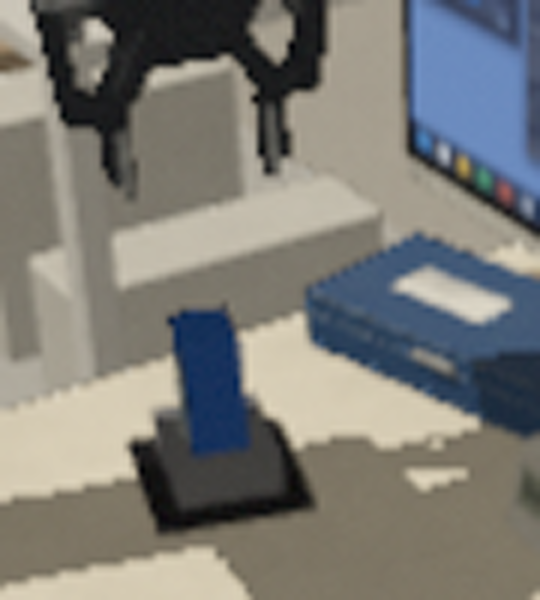

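Side view: the open fingers straddle crop x~196 and the cassette top is at ~202, so they are aligned. Descending.

```bash
python3 -m crank '[[0.75,3.5,-0.15,0.6,-0.01],[0.75,3.5,-0.15,0.55,0],[0.75,3.2,-0.1,0.5,0]]'
python3 - <<'E'
from station import r
from h import *
settle(r,6)
print(r.observe()["tcp_rot"][:,0])
go(r,[.4442,.2305,.067],.225)
E
python3 -m crank '[[0,0,0,0,0],[0,0,0,0,0],[0,0,0,0,0],[0,0,0,0,0],[0,0,0,0,0]]' 40
python3 - <<'E'
from station import r
from h import *
settle(r,2)
print(r.observe()["tcp_rot"][:,0])
go(r,[.4442,.2305,.067],.225)
s=r.capture("side");crop(s,"pics/s13.png",245,90,90,100,6)
E
```

```text
t: 17.15
eef_pos: [0.4552, 0.2305, 0.0777]
tcp_rot: [[0.024, 0.976, 0.218], [0.118, 0.214, -0.97], [-0.993, 0.049, -0.11]]
force: [0.8, 0.6, -0.5]
opening: 0.751
[ 0.0242  0.1181 -0.9927]
t 17.45 pos [0.4554 0.2317 0.0795] yaw 0.217 F [-0.5895  0.8047  1.3245] op 0.751 fix [-0.1791  0.3701]
twist -0.008 shift cm [ 1.1949 -1.1782  0.0064]
t: 17.95
eef_pos: [0.4539, 0.2319, 0.0841]
tcp_rot: [[0.024, 0.975, 0.22], [0.119, 0.216, -0.969], [-0.993, 0.049, -0.111]]
force: [-1.0, -0.1, -1.5]
opening: 0.363
[ 0.0236  0.1195 -0.9926]
t 18.05 pos [0.454  0.2319 0.0841] yaw 0.218 F [-1.8361 -1.5538  0.135 ] op 0.364 fix [-0.1805  0.37  ]
twist -0.007 shift cm [ 1.6529 -1.0679  0.1106]
```

View pics/s13.png

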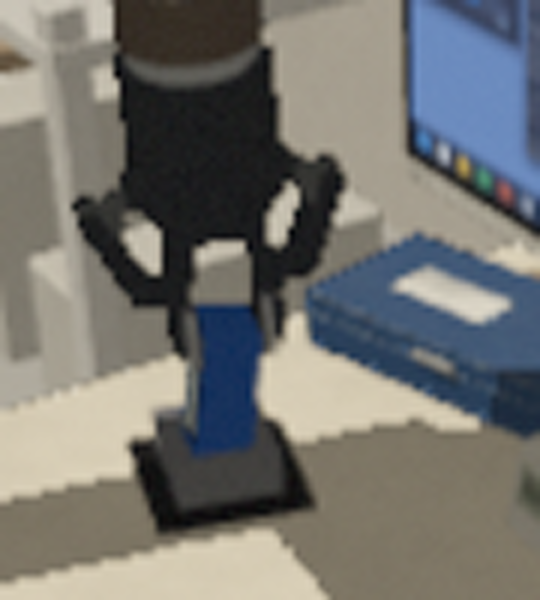

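```bash
python3 -m crank '[[0,0,-0.9,0,0]]'
python3 - <<'E'
from station import r
from h import *
settle(r,6)
print(r.observe()["tcp_rot"][:,0])
go(r,[.4442,.2305,.067],.225)
E
python3 -m crank '[[0,0,0,-0.6,0],[0,0,0,-0.6,0]]'
python3 - <<'E'
from station import r
from h import *
go(r,[.4442,.2305,.067],.225)
print(r.observe()["tcp_rot"][:,0])
settle(r,4)
print(r.observe()["tcp_rot"][:,0])
go(r,[.4442,.2305,.067],.225)
E
```

```text
t: 18.2
eef_pos: [0.4478, 0.2307, 0.0847]
tcp_rot: [[0.029, 0.975, 0.22], [0.121, 0.215, -0.969], [-0.992, 0.055, -0.112]]
force: [2.1, -1.0, 5.3]
opening: 0.352
[ 0.0269  0.1207 -0.9923]
t 18.5 pos [0.4466 0.2304 0.0848] yaw 0.217 F [ 1.1605 -1.4683  6.6564] op 0.35 fix [-0.1873  0.3666]
twist -0.008 shift cm [ 1.7645 -0.3221  0.1391]
t: 18.7
eef_pos: [0.4444, 0.2368, 0.0865]
tcp_rot: [[0.029, 0.976, 0.216], [0.108, 0.212, -0.971], [-0.994, 0.052, -0.1]]
force: [-0.5, -7.0, 5.9]
opening: 0.346
t 18.7 pos [0.4444 0.2368 0.0865] yaw 0.214 F [-0.5062 -7.0031  5.8962] op 0.346 fix [-0.191   0.3722]
twist -0.011 shift cm [ 1.8699 -0.256   0.7981]
[ 0.0295  0.1084 -0.9937]
[ 0.0287  0.1094 -0.9936]
t 18.9 pos [0.4441 0.2371 0.0865] yaw 0.215 F [-0.714  -8.191   8.4465] op 0.344 fix [-0.1914  0.3724]
twist -0.01 shift cm [ 1.8609 -0.2319  0.836 ]
```

```bash
python3 -m crank '[[0,0.2,0,-0.8,0],[0,0.2,0,-0.8,0],[0,0.2,0,-0.8,0],[0,0.2,0,-0.8,0],[0,0.2,0,-0.8,0]]' 60
python3 - <<'E'
from station import r
from h import *
settle(r,2)
print(r.observe()["tcp_rot"][:,0])
go(r,[.4442,.2305,.067],.225)
s=r.capture("side");crop(s,"pics/s14.png",245,90,90,100,6)
E
```

```text
t: 19.4
eef_pos: [0.4412, 0.2455, 0.0875]
tcp_rot: [[0.05, 0.979, 0.197], [0.039, 0.195, -0.98], [-0.998, 0.057, -0.028]]
force: [0.2, -24.8, 21.6]
opening: 0.338
[ 0.0502  0.0392 -0.998 ]
t 19.5 pos [0.4411 0.2459 0.0876] yaw 0.198 F [ -1.0645 -22.6065  21.8225] op 0.338 fix [-0.1967  0.3801]
twist -0.027 shift cm [ 2.0082 -0.1119  1.6297]
```

View pics/s14.png

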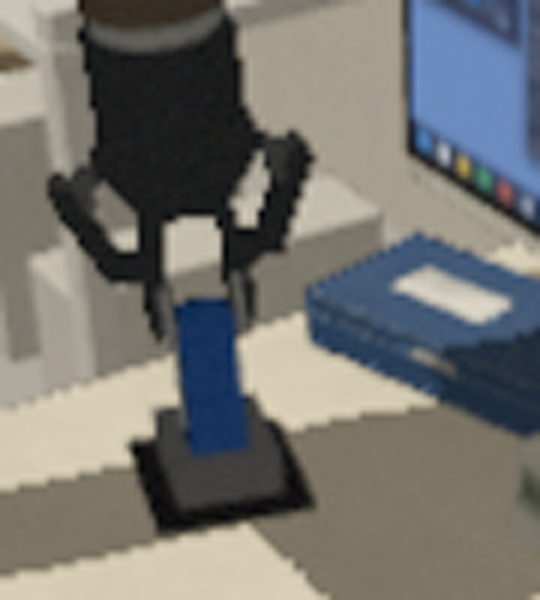

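```bash
python3 -m crank '[[0,0.2,0.6,-0.6,0],[0,0.2,0.8,-0.4,0],[0,0.2,0.8,0,0]]' 60
python3 - <<'E'
from station import r
from h import *
settle(r,2)
print(r.observe()["tcp_rot"][:,0])
go(r,[.4442,.2305,.067],.225)
E
```

```text
t: 19.85
eef_pos: [0.445, 0.2453, 0.0873]
tcp_rot: [[0.021, 0.981, 0.195], [0.013, 0.194, -0.981], [-1.0, 0.024, -0.009]]
force: [-19.8, -1.8, 31.0]
opening: 0.339
[ 0.022   0.0128 -0.9997]
t 19.95 pos [0.4454 0.2453 0.0873] yaw 0.195 F [-18.3438  -8.6493  32.9521] op 0.338 fix [-0.1923  0.3806]
twist -0.03 shift cm [ 2.0086 -0.4525  1.4434]
```

```bash
python3 -m crank '[[0,0,0.8,-0.3,0],[0,0,0.6,-0.2,0]]' 60
python3 - <<'E'
from station import r
from h import *
settle(r,2)
print(r.observe()["tcp_rot"][:,0])
go(r,[.4442,.2305,.067],.225)
E
```

```text
t: 20.15
eef_pos: [0.446, 0.2457, 0.0875]
tcp_rot: [[-0.001, 0.981, 0.195], [-0.001, 0.195, -0.981], [-1.0, -0.001, 0.0]]
force: [-7.8, -7.5, 12.2]
opening: 0.335
[-0.0005 -0.0005 -1.    ]
t 20.25 pos [0.4463 0.2459 0.0875] yaw 0.196 F [-10.5556  -9.1551  17.9598] op 0.338 fix [-0.1916  0.3814]
twist -0.029 shift cm [ 2.0553 -0.5043  1.4665]
```

```bash
python3 -m crank '[[0.8,0,0,0,0]]'
python3 - <<'E'
from station import r
from h import *
settle(r,6)
print(r.observe()["tcp_rot"][:,0])
go(r,[.4442,.2305,.067],.225)
s=r.capture("side");crop(s,"pics/s15.png",245,90,90,100,6)
E
```

```text
t: 20.35
eef_pos: [0.4446, 0.2451, 0.0872]
tcp_rot: [[-0.004, 0.981, 0.195], [-0.002, 0.195, -0.981], [-1.0, -0.004, 0.001]]
force: [0.5, -0.1, -0.6]
opening: 0.493
[-0.0004 -0.0002 -1.    ]
t 20.65 pos [0.4465 0.2461 0.0873] yaw 0.196 F [-0.6593  0.2032  0.2852] op 0.799 fix [-0.1915  0.3817]
twist -0.029 shift cm [ 2.0332 -0.5285  1.4893]
```

View pics/s15.png

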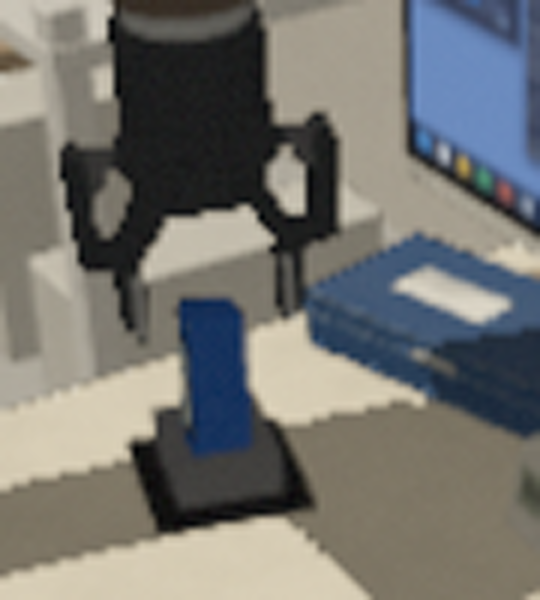

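```bash
python3 -m crank '[[0.8,0.8,-0.2,1.2,-0.03],[0.8,1.0,-0.1,0.1,0]]'
python3 - <<'E'
from station import r
from h import *
settle(r,6)
print(r.observe()["tcp_rot"][:,0])
go(r,[.4442,.2305,.067],.225)
E
python3 -m crank '[[0,0,0,0,0],[0,0,0,0,0],[0,0,0,0,0],[0,0,0,0,0],[0,0,0,0,0]]' 30
python3 - <<'E'
from station import r
from h import *
settle(r,2)
print(r.observe()["tcp_rot"][:,0])
go(r,[.4442,.2305,.067],.225)
s=r.capture("side");crop(s,"pics/s16.png",245,90,90,100,6)
E
```

```text
t: 20.9
eef_pos: [0.4478, 0.2339, 0.07]
tcp_rot: [[0.003, 0.974, 0.226], [0.002, 0.226, -0.974], [-1.0, 0.003, -0.001]]
force: [-1.2, 0.8, -0.3]
opening: 0.799
[ 0.0029  0.0022 -1.    ]
t 21.2 pos [0.4477 0.2348 0.0704] yaw 0.229 F [ 0.5169 -0.9376 -0.8553] op 0.8 fix [-0.1874  0.3711]
twist 0.004 shift cm [ 0.3352 -0.438   0.3374]
t: 21.7
eef_pos: [0.446, 0.2348, 0.0707]
tcp_rot: [[-0.0, 0.974, 0.227], [0.001, 0.227, -0.974], [-1.0, 0.0, -0.001]]
force: [-0.9, -0.8, -0.2]
opening: 0.348
[-0.0005  0.0013 -1.    ]
t 21.8 pos [0.4459 0.2347 0.0707] yaw 0.229 F [-2.0466 -1.1038  0.9033] op 0.35 fix [-0.1891  0.3705]
twist 0.004 shift cm [ 0.3717 -0.2562  0.3722]
```

View pics/s16.png

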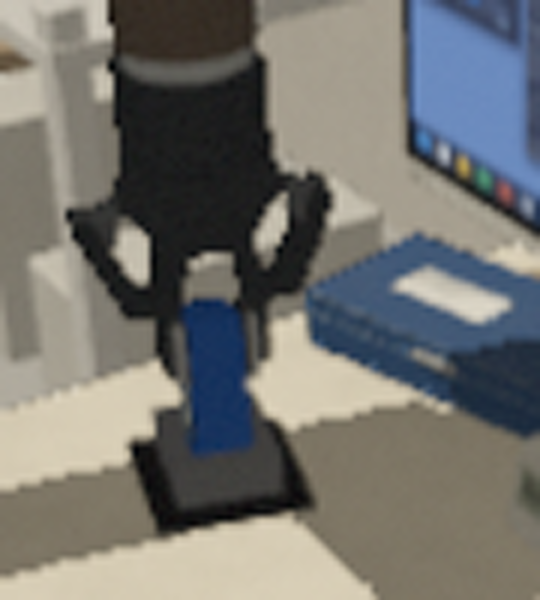

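```bash
python3 -m crank '[[0,-1.5,0,0,0],[0,-3,0,0,0],[0,-3.5,0,0,0]]' 40
python3 - <<'E'
from station import r
from h import *
settle(r,5)
print(r.observe()["tcp_rot"][:,0])
go(r,[.46,.03,.15],1.305)
s=r.capture("side");crop(s,"pics/s17.png",245,70,90,120,5)
E
```

```text
t: 22.15
eef_pos: [0.443, 0.2334, 0.1468]
tcp_rot: [[-0.01, 0.974, 0.228], [-0.003, 0.228, -0.974], [-1.0, -0.011, 0.001]]
force: [0.5, 0.9, -2.0]
opening: 0.345
[-0.0081 -0.0018 -1.    ]
t 22.4 pos [0.4435 0.2336 0.1466] yaw 0.229 F [-1.472  -0.0407 -2.3602] op 0.344 fix [-0.1911  0.3689]
twist -1.076 shift cm [-0.317  -3.0261 20.2056]
```

View pics/s17.png

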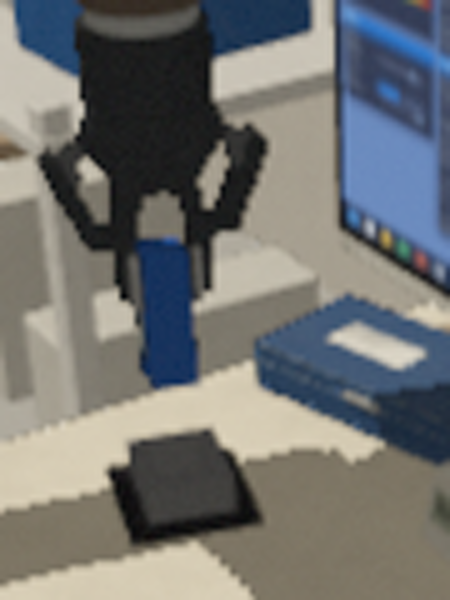

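```bash
python3 -m crank '[[0,0,-0.6,4,0],[0,0,-0.6,4,0],[0,0,-0.6,4,0],[0,0,-0.6,4,0],[0,0,-0.6,4,0]]'
python3 -m crank '[[0,0,0,0,-0.15],[0,0,0,0,-0.15],[0,0,0,0,-0.15],[0,0,0,0,-0.15],[0,0,0,0,-0.15],[0,0,0,0,-0.15],[0,0,0,0,-0.15]]'
python3 - <<'E'
from station import r
from h import *
settle(r,5)
print(r.observe()["tcp_rot"][:,0])
go(r,[.46,.03,.069],1.305)
s=r.capture("side");crop(s,"pics/s18.png",255,110,90,120,5)
E
```

```text
t: 22.95
eef_pos: [0.4561, 0.0299, 0.138]
tcp_rot: [[-0.021, 0.971, 0.24], [-0.004, 0.24, -0.971], [-1.0, -0.022, -0.001]]
force: [0.5, 0.3, -2.1]
opening: 0.344
t: 23.65
eef_pos: [0.4481, 0.0218, 0.1259]
tcp_rot: [[-0.044, 0.272, 0.961], [-0.007, 0.962, -0.273], [-0.999, -0.019, -0.04]]
force: [-0.6, -0.4, -1.7]
opening: 0.345
[-0.0416 -0.0072 -0.9991]
t 23.9 pos [0.4488 0.0219 0.1269] yaw 1.287 F [-0.0517  0.5172 -2.5411] op 0.344 fix [-0.1303  0.166 ]
twist -0.018 shift cm [5.7332 1.1942 1.0635]
```

View pics/s18.png

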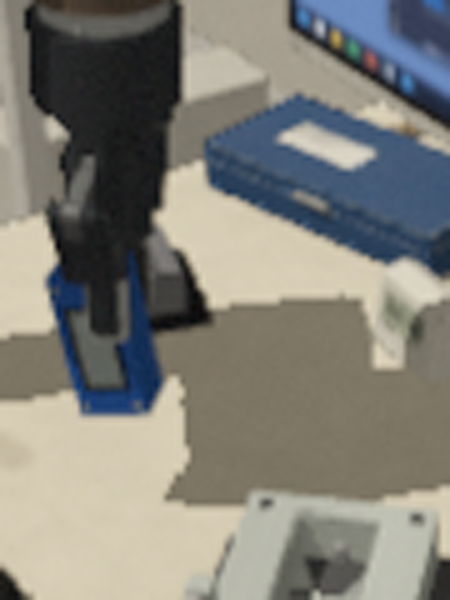

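```bash
python3 -m crank '[[0,1.5,0.4,0.3,0],[0,1.5,0.4,0.3,0],[0,1.5,0.3,0.3,0],[0,0.8,0,0,0]]' 20
python3 - <<'E'
from station import r
from h import *
settle(r,5)
print(r.observe()["tcp_rot"][:,0])
go(r,[.46,.03,.069],1.305)
s=r.capture("side");crop(s,"pics/s19.png",255,110,90,120,5)
E
```

```text
t: 24.35
eef_pos: [0.4611, 0.0299, 0.0736]
tcp_rot: [[-0.036, 0.286, 0.958], [-0.007, 0.958, -0.287], [-0.999, -0.017, -0.032]]
force: [0.2, -0.3, -0.5]
opening: 0.343
[-0.0339 -0.0068 -0.9994]
t 24.6 pos [0.4615 0.0297 0.0752] yaw 1.281 F [-0.3891 -0.4382 -0.7207] op 0.343 fix [-0.1202  0.1769]
twist -0.024 shift cm [ 0.6231 -0.0064 -0.1344]
```

View pics/s19.png

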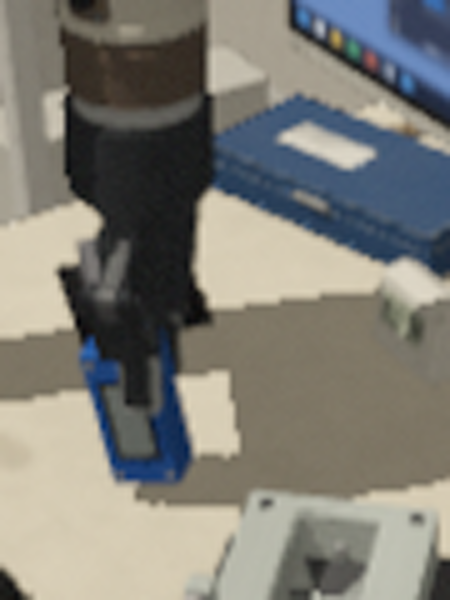

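```bash
python3 -m crank '[[0,0.6,0,0,0],[0,0.5,0,0,0]]'
python3 - <<'E'
from station import r
from h import *
settle(r,4)
print(r.observe()["tcp_rot"][:,0])
go(r,[.46,.03,.069],1.305)
s=r.capture("side");crop(s,"pics/s20.png",255,110,90,120,5)
E
```

```text
t: 24.85
eef_pos: [0.4629, 0.0296, 0.0656]
tcp_rot: [[-0.029, 0.286, 0.958], [-0.007, 0.958, -0.287], [-1.0, -0.015, -0.026]]
force: [-0.3, -0.3, -1.3]
opening: 0.348
[-0.0305 -0.0066 -0.9995]
t 25.05 pos [0.4625 0.0296 0.0654] yaw 1.281 F [ 0.5827  0.3115 -2.0069] op 0.342 fix [-0.1192  0.177 ]
twist -0.024 shift cm [-0.3539 -0.0405 -0.2553]
```

View pics/s20.png

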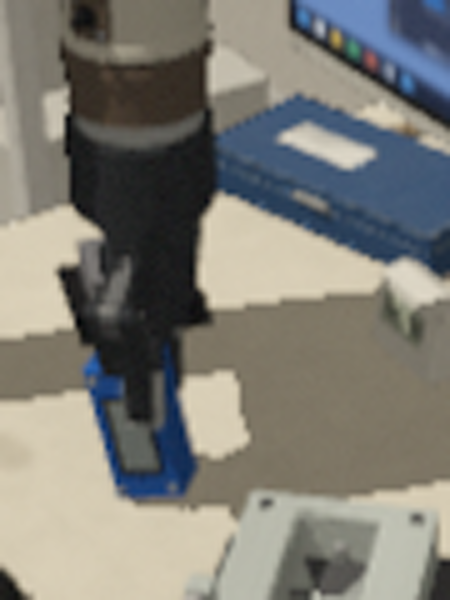

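```bash
python3 -m crank '[[0,0.7,0,0,0],[0,0.6,0,0,0]]'
python3 - <<'E'
from station import r
from h import *
settle(r,4)
print(r.observe()["tcp_rot"][:,0])
go(r,[.46,.03,.069],1.305)
s=r.capture("side");crop(s,"pics/s21.png",255,110,90,120,5)
E
```

```text
t: 25.3
eef_pos: [0.4697, 0.0272, 0.0582]
tcp_rot: [[-0.014, 0.287, 0.958], [-0.013, 0.958, -0.287], [-1.0, -0.016, -0.01]]
force: [1.0, -6.2, 25.7]
opening: 0.345
[-0.0134 -0.0129 -0.9998]
t 25.5 pos [0.4699 0.0271 0.0582] yaw 1.279 F [ 1.8428 -4.0623 15.4496] op 0.349 fix [-0.1114  0.1766]
twist -0.026 shift cm [-1.0734 -0.0261 -1.0395]
```

View pics/s21.png

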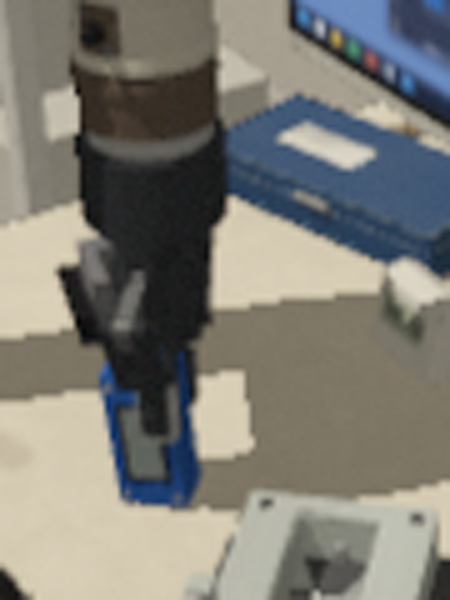

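```bash
python3 -m crank '[[0.6,0,0,0,0],[0.6,0,0,0,0]]'
python3 - <<'E'
from station import r
from h import *
settle(r,3)
print(r.observe()["tcp_rot"][:,0])
go(r,[.46,.03,.069],1.305)
s=r.capture("side");crop(s,"pics/s22.png",255,110,90,120,5)
E
```

```text
t: 25.75
eef_pos: [0.4722, 0.0268, 0.06]
tcp_rot: [[-0.008, 0.288, 0.958], [-0.013, 0.958, -0.288], [-1.0, -0.015, -0.004]]
force: [0.9, 0.7, 0.6]
opening: 0.602
[-0.0106 -0.0129 -0.9999]
t 25.9 pos [0.471  0.027  0.0591] yaw 1.279 F [-0.4439  0.1998 -0.2164] op 0.599 fix [-0.1103  0.1767]
twist -0.026 shift cm [-0.9848 -0.0399 -1.1476]
```

View pics/s22.png

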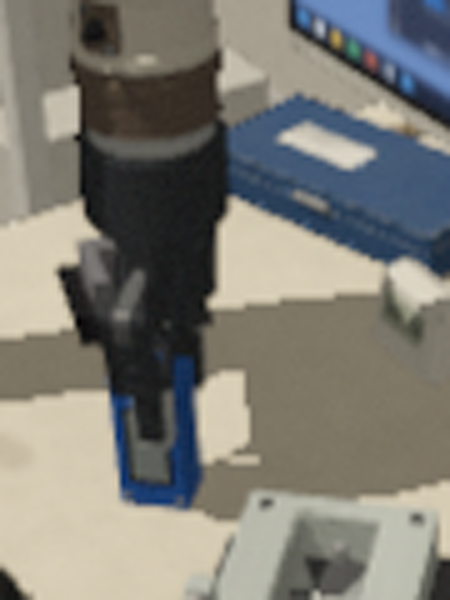

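The cassette now stands free on the desk, its windowed face toward the camera at crop (150,440). I'll go up and behind it, then tip it over.

```bash
python3 -m crank '[[0.6,-3.5,0,0,0],[0.6,-3.3,0,0,0],[0,0,-2.2,0,0],[0,0,-2.2,0,0]]'
python3 - <<'E'
from station import r
from h import *
settle(r,6)
print(r.observe()["tcp_rot"][:,0])
s0=r.observe()
go(r,[.457,-.021,.080],1.279)
s=r.capture("side");crop(s,"pics/s23.png",255,110,90,120,5)
E
```

```text
t: 26.35
eef_pos: [0.4569, -0.0129, 0.1271]
tcp_rot: [[-0.018, 0.282, 0.959], [-0.013, 0.959, -0.282], [-1.0, -0.017, -0.014]]
force: [-0.1, -0.8, -0.2]
opening: 0.275
[-0.0194 -0.0123 -0.9997]
t 26.65 pos [ 0.4569 -0.0125  0.1264] yaw 1.283 F [ 0.0203 -0.2286 -0.7551] op -0.004 fix [-0.1135  0.1349]
twist 0.004 shift cm [ 4.6514 -0.7306  0.3211]
```

View pics/s23.png

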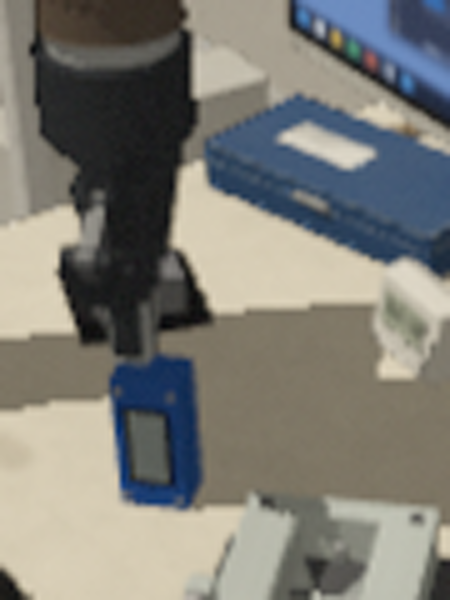

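```bash
python3 -m crank '[[0,2.4,-0.4,0.1,0],[0,2.2,-0.4,0.1,0]]'
python3 - <<'E'
from station import r
from h import *
settle(r,6)
go(r,[.471,.027,.080],1.279)
E
python3 -m crank '[[0,0,0.9,0,0],[0,0,0.9,0,0],[0,0,0.8,0,0],[0,0,0.8,0,0],[0,0,0.8,0,0]]'
python3 - <<'E'
from station import r
from h import *
settle(r,4)
go(r,[.471,.027,.080],1.279)
s=r.capture("side");crop(s,"pics/s24.png",255,110,90,120,5)
E
```

```text
t: 26.9
eef_pos: [0.4591, -0.0198, 0.0819]
tcp_rot: [[-0.012, 0.28, 0.96], [-0.012, 0.96, -0.281], [-1.0, -0.015, -0.008]]
force: [-0.5, -0.1, -0.3]
opening: -0.001
t 27.2 pos [ 0.4596 -0.0201  0.0834] yaw 1.286 F [0.3236 0.8343 0.1656] op -0.002 fix [-0.1089  0.1283]
twist 0.007 shift cm [ 0.2701  4.8416 -0.2301]
t: 27.7
eef_pos: [0.4748, 0.0239, 0.0861]
tcp_rot: [[-0.005, 0.281, 0.96], [-0.012, 0.96, -0.281], [-1.0, -0.013, -0.001]]
force: [0.4, 0.7, 0.3]
opening: 0.001
t 27.9 pos [0.4743 0.0232 0.0857] yaw 1.286 F [-0.0634 -0.6727 -0.7983] op -0.003 fix [-0.1061  0.1739]
twist 0.007 shift cm [ 0.5651  0.2814 -0.4243]
```

View pics/s24.png

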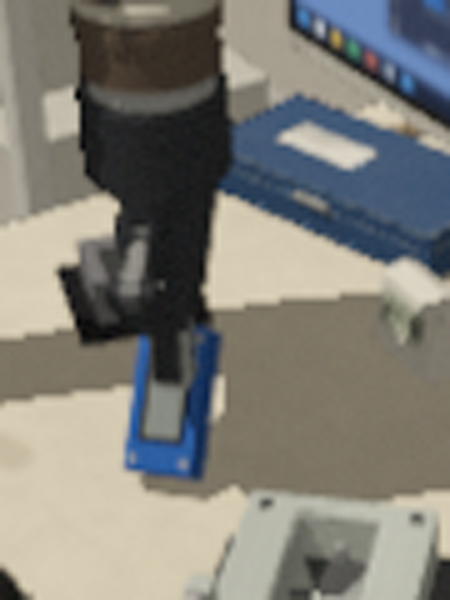

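```bash
python3 -m crank '[[0,-3.5,0,0,0],[0.3,-3.3,-2,-0,0],[0.3,0,-3,-0,0]]'
python3 - <<'E'
from station import r
from h import *
settle(r,6)
go(r,[.471,.027,.080],1.279)
s=r.capture("side");t=r.capture("top")
a=cv2.resize(t["color"][190:270,220:320,::-1],None,fx=4,fy=4,interpolation=3)
b=cv2.resize(s["color"][140:220,245:345,::-1],None,fx=4,fy=4,interpolation=3)
cv2.imwrite("pics/p25.png",np.hstack([a,b]))
E
```

```text
t: 28.25
eef_pos: [0.4595, -0.0241, 0.1548]
tcp_rot: [[-0.011, 0.278, 0.961], [-0.013, 0.961, -0.278], [-1.0, -0.015, -0.007]]
force: [1.2, -0.9, 0.5]
opening: 0.297
t 28.55 pos [ 0.4564 -0.0238  0.1506] yaw 1.287 F [-0.7199 -0.3898 -0.4233] op 0.302 fix [-0.111   0.1239]
twist 0.008 shift cm [6.9708 5.402  0.0785]
```

View pics/p25.png

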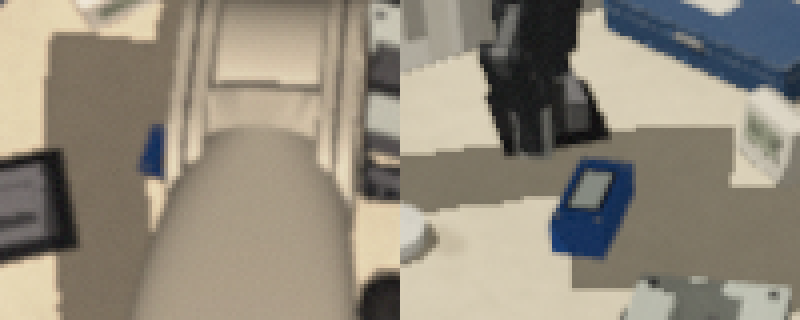

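The cassette lies on a windowed face, window up, at about side-crop (590,190). Enlarging to measure it.

```bash
python3 - <<'E'
from station import r
s=r.capture("side")
from h import *
crop(s,"pics/s26.png",275,170,40,40,15)
crop(s,"pics/s27.png",285,195,70,60,11)
E
```

```text
(no output)
```

View pics/s26.png

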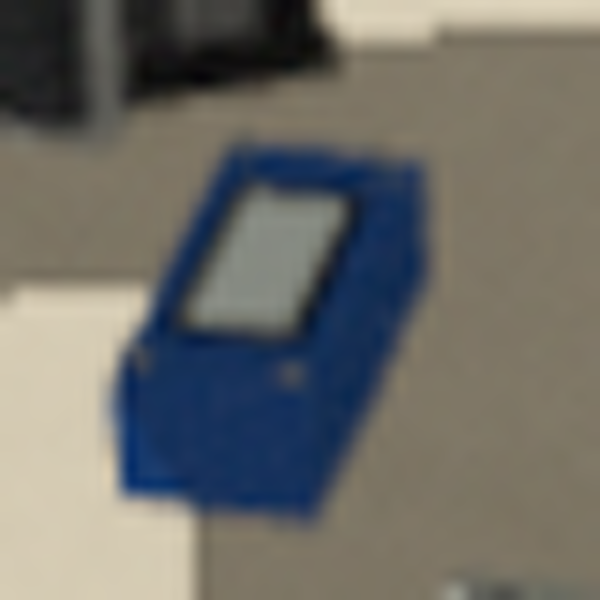

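View pics/s27.png

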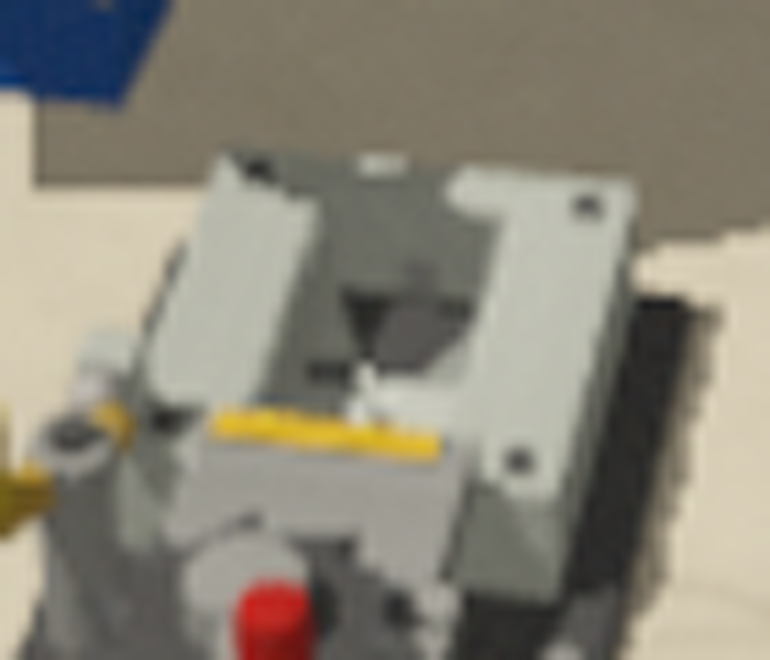

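```bash
python3 - <<'E'
from station import r
from h import *
s=r.capture("side")
def C(u,v,z,k=15,u0=275,v0=170): return onz(s,u0+(u+.5)/k-.5,v0+(v+.5)/k-.5,z)+[.0015,0,0]
w=np.array([C(*p,.030) for p in [(258,190),(355,205),(300,335),(185,325)]])
print("window",w,"c",w.mean(0),"edge lens",np.linalg.norm(w-np.roll(w,-1,0),axis=1))
d=w[0]+w[1]-w[2]-w[3];print("long axis ang",np.arctan2(d[1],d[0]))
tf=[C(*p,.030) for p in [(235,148),(425,165),(310,375),(125,350)]];print("topface",np.array(tf),np.mean(tf,0))
bt=[C(*p,0) for p in [(125,492),(312,520)]];print("bottom near",bt)
B=lambda u,v,z=.04: C(u,v,z,11,285,195)
b=np.array([B(222,155),B(632,180),B(552,497)]);print("block",b,np.linalg.norm(np.diff(b,axis=0),axis=1),"centre",(b[0]+b[2])/2)
e=b[1]-b[2];print("ang y",np.arctan2(e[1],e[0])); e=b[1]-b[0];print("ang x",np.arctan2(e[1],e[0]))
sc=np.array([B(260,170),B(587,205),B(518,460)]);print("screws",sc,"centre",(sc[0]+sc[2])/2, np.linalg.norm(np.diff(sc,axis=0),axis=1))
e=sc[1]-sc[2];print("ang y",np.arctan2(e[1],e[0])); e=sc[1]-sc[0];print("ang x",np.arctan2(e[1],e[0]))
print("fix(0,.076)",fix(0,.076,.04))
E
```

```text
window [[0.479  0.1101 0.03  ]
 [0.4977 0.103  0.03  ]
 [0.4866 0.0601 0.03  ]
 [0.4651 0.0654 0.03  ]] c [0.4821 0.0846 0.03  ] edge lens [0.02   0.0444 0.0222 0.0468]
long axis ang 1.2931759571337924
topface [[0.4745 0.1254 0.03  ]
 [0.5115 0.1158 0.03  ]
 [0.4884 0.0469 0.03  ]
 [0.4539 0.0582 0.03  ]] [0.4821 0.0866 0.03  ]
bottom near [array([0.4516, 0.0543, 0.    ]), array([0.4869, 0.0421, 0.    ])]
block [[ 0.5131 -0.0338  0.04  ]
 [ 0.6095 -0.0526  0.04  ]
 [ 0.5808 -0.163   0.04  ]] [0.0982 0.1141] centre [ 0.5469 -0.0984  0.04  ]
ang y 1.317030173607387
ang x -0.19190228958172245
screws [[ 0.5219 -0.0405  0.04  ]
 [ 0.598  -0.0611  0.04  ]
 [ 0.5745 -0.1502  0.04  ]] centre [ 0.5482 -0.0954  0.04  ] [0.0788 0.0921]
ang y 1.3126841570397518
ang x -0.264425012868265
fix(0,.076) [ 0.551  -0.0992  0.04  ]
```

```bash
python3 -m crank '[[0.6,-1,2,0,0.15],[0.6,0,2,0,0.15],[0.6,0,2,0,0.15],[0.6,0,2,0,0.15],[0.6,0,0,0,0.15],[0.6,0,0,0,0.15],[0.6,0,0,0,0.15],[0.6,0,0,0,0.15],[0.6,0,0,0,0.15],[0.6,0,0,0,0.15],[0.6,0,0,0,0.06]]'
python3 - <<'E'
from station import r
from h import *
settle(r,6)
print(r.observe()["tcp_rot"][:,0])
go(r,[.482,.085,.06],-.278)
E
```

```text
t: 29.85
eef_pos: [0.4961, 0.0542, 0.1553]
tcp_rot: [[-0.025, 0.961, -0.276], [-0.013, -0.277, -0.961], [-1.0, -0.021, 0.019]]
force: [0.5, 0.5, 0.1]
opening: 0.599
[-0.0248 -0.0126 -0.9996]
t 30.15 pos [0.4962 0.0538 0.1556] yaw -0.276 F [-0.5192 -0.5666  0.0968] op 0.599 fix [-0.093   0.2092]
twist 0.002 shift cm [ 9.5513 -2.019  -2.7964]
```

```bash
python3 -m crank '[[0.6,3.2,-1,-1.4,0],[0.6,3.2,-1,-1.4,0],[0.6,1.5,0,0,0]]'
python3 - <<'E'
from station import r
from h import *
settle(r,6)
print(r.observe()["tcp_rot"][:,0])
go(r,[.482,.085,.03],-.278)
s=r.capture("side");crop(s,"pics/s28.png",255,120,80,90,6)
E
```

```text
t: 30.45
eef_pos: [0.4864, 0.0863, 0.0778]
tcp_rot: [[-0.015, 0.962, -0.272], [-0.011, -0.272, -0.962], [-1.0, -0.011, 0.015]]
force: [0.5, 0.2, -0.4]
opening: 0.602
[-0.0096 -0.0108 -0.9999]
t 30.75 pos [0.4895 0.0851 0.0811] yaw -0.278 F [ 0.3371 -0.7763  0.5589] op 0.599 fix [-0.1078  0.2377]
twist -0.0 shift cm [ 5.1142 -0.6822  0.149 ]
```

View pics/s28.png

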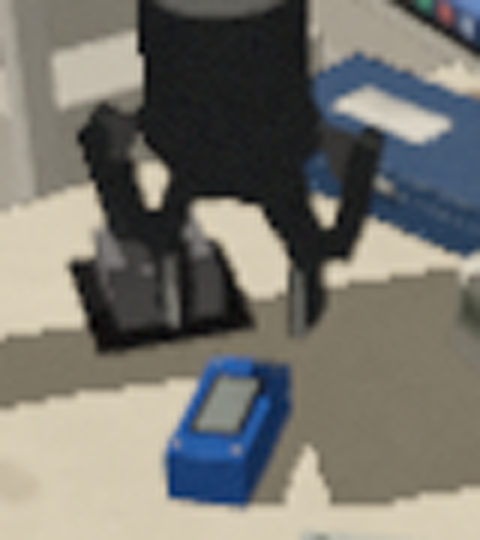

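```bash
python3 -m crank '[[0.75,1.6,-0.4,0.1,0],[0.75,1.8,-0.3,0.1,0]]'
python3 - <<'E'
from station import r
from h import *
settle(r,6)
print(r.observe()["tcp_rot"][:,0])
go(r,[.482,.085,.03],-.278)
s=r.capture("side");crop(s,"pics/s29.png",255,120,80,90,6)
E
```

```text
t: 31.0
eef_pos: [0.487, 0.0851, 0.0513]
tcp_rot: [[0.002, 0.961, -0.276], [-0.009, -0.276, -0.961], [-1.0, 0.004, 0.008]]
force: [-0.6, -0.1, -0.5]
opening: 0.746
[ 0.0003 -0.009  -1.    ]
t 31.3 pos [0.4866 0.0851 0.0512] yaw -0.279 F [ 0.3008 -0.5213  0.9107] op 0.751 fix [-0.1106  0.2369]
twist -0.001 shift cm [ 2.1176 -0.4404  0.1188]
```

View pics/s29.png

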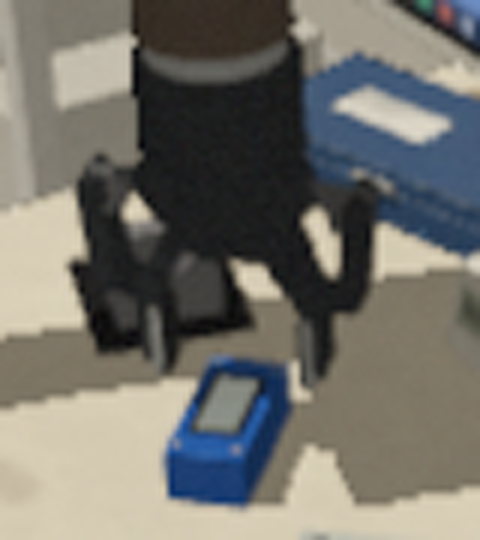

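```bash
python3 -m crank '[[0.75,1.5,-0.4,0.1,0]]'
python3 - <<'E'
from station import r
from h import *
settle(r,5)
go(r,[.482,.085,.03],-.278)
E
python3 -m crank '[[0.4,0,0,0,0],[0.4,0,0,0,0],[0.4,0,0,0,0]]' 20
python3 - <<'E'
from station import r
from h import *
settle(r,2)
go(r,[.482,.085,.03],-.278)
s=r.capture("side");crop(s,"pics/s30.png",255,120,80,90,6)
E
```

```text
t: 31.45
eef_pos: [0.4855, 0.0856, 0.0385]
tcp_rot: [[0.007, 0.961, -0.276], [-0.008, -0.275, -0.961], [-1.0, 0.009, 0.006]]
force: [1.2, 0.3, -1.1]
opening: 0.751
t 31.7 pos [0.4829 0.0853 0.0367] yaw -0.279 F [-0.3895  0.0721 -0.2573] op 0.754 fix [-0.1141  0.2361]
twist -0.001 shift cm [ 0.675  -0.0826  0.0444]
t: 32.0
eef_pos: [0.4845, 0.0855, 0.0383]
tcp_rot: [[0.004, 0.961, -0.275], [-0.008, -0.275, -0.961], [-1.0, 0.006, 0.007]]
force: [0.2, 0.9, -0.3]
opening: 0.402
t 32.1 pos [0.4844 0.0855 0.0382] yaw -0.279 F [ 0.1682  0.592  -0.01  ] op 0.402 fix [-0.1127  0.2367]
twist -0.001 shift cm [ 0.8191 -0.2224  0.1068]
```

View pics/s30.png

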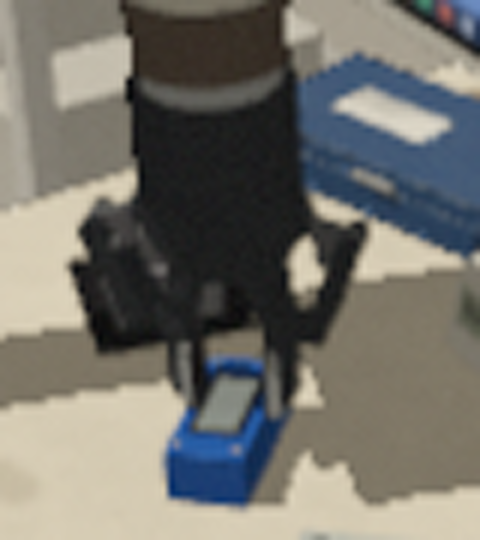

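```bash
python3 -m crank '[[0.4,0.6,0,0,0]]'
python3 - <<'E'
from station import r
from h import *
settle(r,5)
go(r,[.482,.085,.03],-.278)
E
python3 -m crank '[[0.4,0.5,0,0,0]]'
python3 - <<'E'
from station import r
from h import *
settle(r,5)
go(r,[.482,.085,.03],-.278)
E
```

```text
t: 32.25
eef_pos: [0.4848, 0.0856, 0.0366]
tcp_rot: [[0.005, 0.961, -0.275], [-0.008, -0.275, -0.961], [-1.0, 0.007, 0.006]]
force: [-21.4, -5.0, 82.5]
opening: 0.402
t 32.5 pos [0.4847 0.0855 0.037 ] yaw -0.279 F [-10.3672  -1.1598  39.4766] op 0.398 fix [-0.1124  0.2368]
twist -0.001 shift cm [ 0.7011 -0.2535  0.1227]
t: 32.6
eef_pos: [0.4847, 0.0856, 0.037]
tcp_rot: [[0.008, 0.961, -0.275], [-0.007, -0.275, -0.961], [-1.0, 0.01, 0.004]]
force: [-14.1, -2.5, 42.7]
opening: 0.402
t 32.85 pos [0.4848 0.0856 0.037 ] yaw -0.278 F [-13.1226  -3.0563  41.334 ] op 0.402 fix [-0.1124  0.2368]
twist -0.0 shift cm [ 0.7029 -0.2568  0.1263]
```

```bash
python3 -m crank '[[0.7,-0.8,-0.15,0,0],[0.7,0,0,0,0],[0.7,0,0,0,0]]'
python3 - <<'E'
from station import r
from h import *
settle(r,4)
print(r.observe()["tcp_rot"][:,0])
go(r,[.483,.085,.027],-.278)
E
```

```text
t: 33.15
eef_pos: [0.4844, 0.0861, 0.0478]
tcp_rot: [[0.013, 0.961, -0.275], [-0.006, -0.275, -0.961], [-1.0, 0.014, 0.002]]
force: [0.7, 0.3, -0.1]
opening: 0.7
[ 0.0114 -0.0064 -0.9999]
t 33.35 pos [0.4838 0.0861 0.047 ] yaw -0.279 F [ 0.2035  0.4981 -0.1603] op 0.702 fix [-0.1134  0.2371]
twist -0.001 shift cm [ 2.002  -0.077   0.1213]
```

```bash
python3 -m crank '[[0.7,2,-0.08,0.1,0]]'
python3 - <<'E'
from station import r
from h import *
settle(r,6)
go(r,[.483,.085,.027],-.278)
E
```

```text
t: 33.45
eef_pos: [0.4854, 0.0857, 0.0283]
tcp_rot: [[0.016, 0.961, -0.275], [-0.006, -0.275, -0.961], [-1.0, 0.017, 0.001]]
force: [1.3, 0.1, 0.3]
opening: 0.698
t 33.75 pos [0.4833 0.0853 0.0273] yaw -0.279 F [0.0025 0.021  1.6156] op 0.706 fix [-0.1137  0.2362]
twist -0.001 shift cm [ 0.0251 -0.0216  0.0327]
```

```bash
python3 -m crank '[[0,0,0,0,0],[0,0,0,0,0],[0,0,0,0,0],[0,0,0,0,0]]' 50
python3 - <<'E'
from station import r
from h import *
settle(r,2)
print(r.observe()["tcp_rot"][:,0])
go(r,[.483,.085,.027],-.278)
s=r.capture("side");crop(s,"pics/s31.png",265,150,60,60,10)
E
```

```text
t: 34.15
eef_pos: [0.4844, 0.0856, 0.029]
tcp_rot: [[0.014, 0.961, -0.275], [-0.006, -0.275, -0.961], [-1.0, 0.015, 0.002]]
force: [-0.4, 0.1, -3.1]
opening: 0.449
[ 0.0137 -0.0058 -0.9999]
t 34.25 pos [0.4842 0.0856 0.0289] yaw -0.278 F [ 0.033   0.6287 -2.0036] op 0.451 fix [-0.1129  0.2367]
twist -0.0 shift cm [ 0.1854 -0.1069  0.089 ]
```

View pics/s31.png

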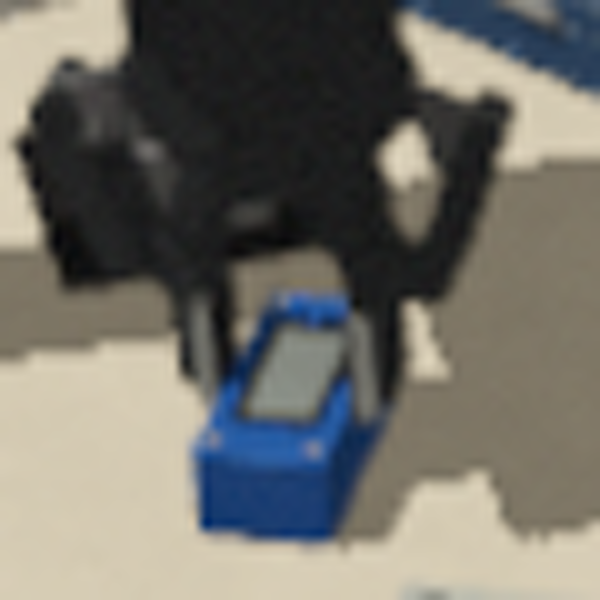

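```bash
python3 -m crank '[[0,-2,0,0,0],[0,-3,0,0,0],[0,-2.8,0,0,0]]'
python3 - <<'E'
from station import r
from h import *
settle(r,5)
print(r.observe()["tcp_rot"][:,0])
go(r,[.549,-.097,.1],-.263)
E
```

```text
t: 34.6
eef_pos: [0.4785, 0.0851, 0.1038]
tcp_rot: [[0.001, 0.961, -0.275], [-0.008, -0.275, -0.961], [-1.0, 0.003, 0.008]]
force: [1.0, 0.9, -1.2]
opening: 0.451
[ 0.002 -0.008 -1.   ]
t 34.85 pos [0.4787 0.0852 0.1028] yaw -0.278 F [ 0.2498 -0.9748 -2.1287] op 0.453 fix [-0.1181  0.2349]
twist -0.015 shift cm [ 0.4345 11.7627 15.581 ]
```

```bash
python3 -m crank '[[0,0,2.3,3.1,-0.015],[0,0,2.3,3.1,0],[0,0,2.3,3.1,0],[0,0,2.3,3.1,0],[0,0,2.3,3.1,0]]'
python3 - <<'E'
from station import r
from h import *
settle(r,6)
print(r.observe()["tcp_rot"][:,0])
go(r,[.549,-.097,.083],-.263)
s=r.capture("side");crop(s,"pics/s32.png",290,160,60,80,7)
E
```

```text
t: 35.35
eef_pos: [0.5443, -0.0945, 0.0947]
tcp_rot: [[-0.015, 0.969, -0.248], [-0.005, -0.248, -0.969], [-1.0, -0.013, 0.009]]
force: [0.8, 0.4, -0.5]
opening: 0.449
[-0.0146 -0.005  -0.9999]
t 35.65 pos [ 0.5439 -0.0925  0.0954] yaw -0.251 F [-0.1282  0.1779 -1.9226] op 0.446 fix [-0.0086  0.0806]
twist 0.012 shift cm [1.2347 0.6218 0.3009]
```

View pics/s32.png

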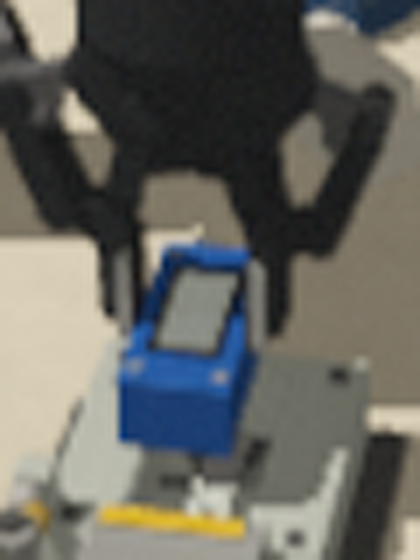

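```bash
python3 - <<'E'
from station import r
from h import *
s=r.capture("side");crop(s,"pics/s33.png",300,190,36,50,16)
o=r.observe();print(o["eef_pos"])
E
```

```text
[ 0.5444 -0.0921  0.0962]
```

View pics/s33.png

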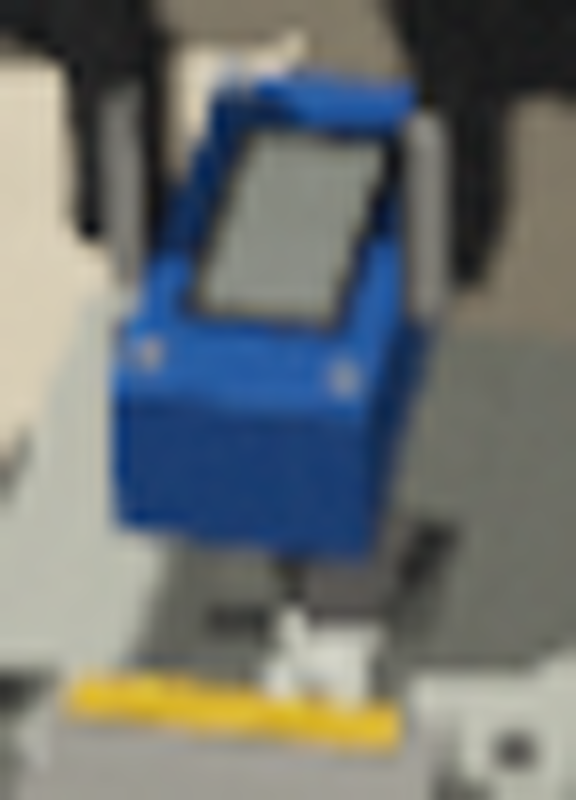

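```bash
python3 - <<'E'
import cv2
a=cv2.imread("pics/p11.png")[40:220,20:220]
cv2.imwrite("pics/p11b.png",cv2.resize(a,None,fx=4,fy=4,interpolation=3)[:600])
b=cv2.imread("pics/s27.png"); cv2.imwrite("pics/s27b.png",cv2.convertScaleAbs(b,alpha=1.8,beta=10))
E
```

```text
(no output)
```

View pics/p11b.png

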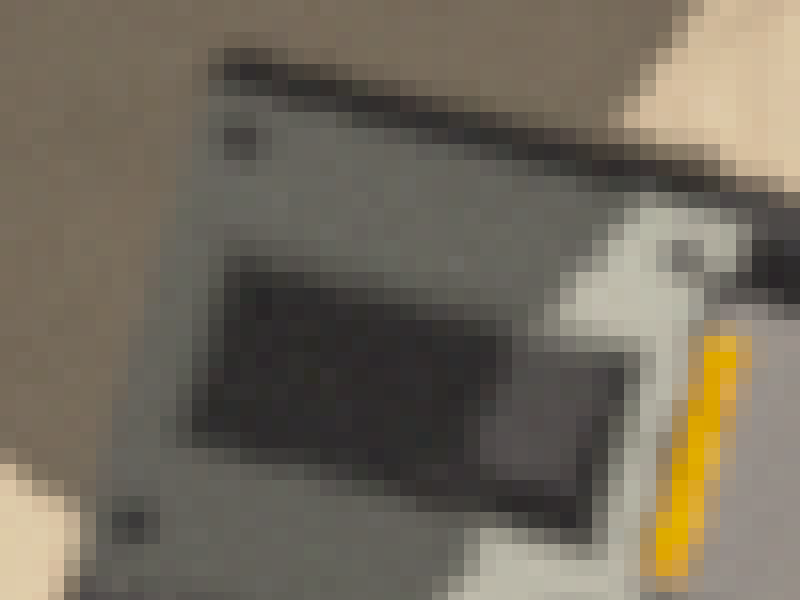

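View pics/s27b.png

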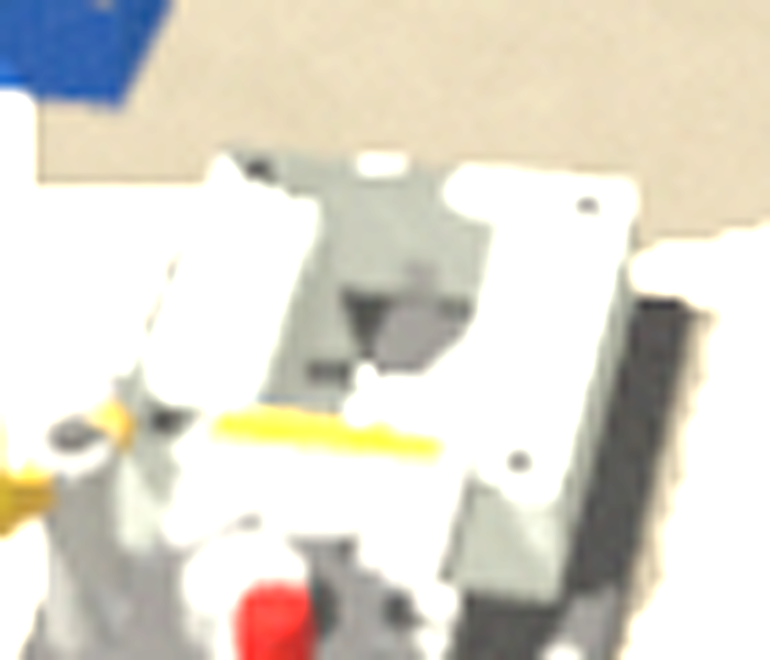

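```bash
python3 - <<'E'
from station import r
from h import *
s=r.capture("side");t=r.capture("top")
def Tp(u,v,z=.04): return onz(t,300+(u+.5)/16-.5,185+(v+.5)/16-.5,z)
rc=np.array([Tp(*p) for p in [(225,260),(635,350),(600,535),(185,440)]])
print("top recess",rc.mean(0),np.linalg.norm(rc-np.roll(rc,-1,0),axis=1),"screw c",Tp(410.5,389))
d=rc[0]+rc[3]-rc[1]-rc[2];print("ang",np.arctan2(d[1],d[0]))
p=r.observe()["eef_pos"];R=r.observe()["tcp_rot"];z=p[2]+.0011
def C(u,v,z): return onz(s,300+(u+.5)/16-.5,190+(v+.5)/16-.5,z)+[.0015,0,0]
w=np.array([C(*q,z) for q in [(255,130),(388,147),(335,325),(193,310)]]);print("window c",w.mean(0),"tcp",p)
print("in tool",R.T@(w.mean(0)-p)*100)
d=w[0]+w[1]-w[2]-w[3];print("ang",np.arctan2(d[1],d[0]))
n=np.array([C(118,395,z),C(370,415,z)]);e=n.mean(0);a=1.31;print("centre from near edge",e+.042*np.array([np.cos(a),np.sin(a),0]),np.linalg.norm(n[0]-n[1]),np.arctan2(*(n[1]-n[0])[1::-1]))
n=np.array([C(118,525,z-.03),C(365,555,z-.03)]);e=n.mean(0);print("centre from bottom edge",e+.042*np.array([np.cos(a),np.sin(a),0]))
print("nearscrew",C(515,750,.04))
E
```

```text
top recess [ 0.5469 -0.0945  0.04  ] [0.084  0.0379 0.0848 0.0373] screw c [ 0.5483 -0.0944  0.04  ]
ang 1.3510514205225228
window c [ 0.546  -0.0931  0.0978] tcp [ 0.5449 -0.0922  0.0967]
in tool [-0.1107  0.1233  0.0595]
ang 1.325528245365436
centre from near edge [ 0.5471 -0.0957  0.0978] 0.03755428726480686 -0.21871878766194017
centre from bottom edge [ 0.5461 -0.0902  0.0678]
nearscrew [ 0.5746 -0.1503  0.04  ]
```

```bash
python3 - <<'E'
from station import r
from h import *
go(r,[.547,-.097,.077],-.263)
E
python3 -m crank '[[0,1.0,0.2,0.25,0.012],[0,0.9,0.1,0.2,0]]'
python3 - <<'E'
from station import r
from h import *
settle(r,6)
print(r.observe()["tcp_rot"][:,0])
go(r,[.547,-.097,.07],-.263)
s=r.capture("side");crop(s,"pics/s34.png",300,190,46,50,14)
E
```

```text
t 35.85 pos [ 0.5449 -0.0922  0.0967] yaw -0.249 F [-0.5653 -0.4092 -2.0363] op 0.453 fix [-0.0077  0.0812]
twist 0.014 shift cm [1.9686 0.3425 0.3988]
t: 36.05
eef_pos: [0.5477, -0.0962, 0.0783]
tcp_rot: [[-0.008, 0.967, -0.257], [-0.006, -0.257, -0.967], [-1.0, -0.006, 0.008]]
force: [-0.9, -0.4, -1.8]
opening: 0.45
[-0.0085 -0.0062 -0.9999]
t 36.35 pos [ 0.5477 -0.0967  0.079 ] yaw -0.26 F [-0.4904 -0.3031 -1.7082] op 0.449 fix [-0.0038  0.0776]
twist 0.003 shift cm [ 0.8967 -0.0557  0.0439]
```

View pics/s34.png

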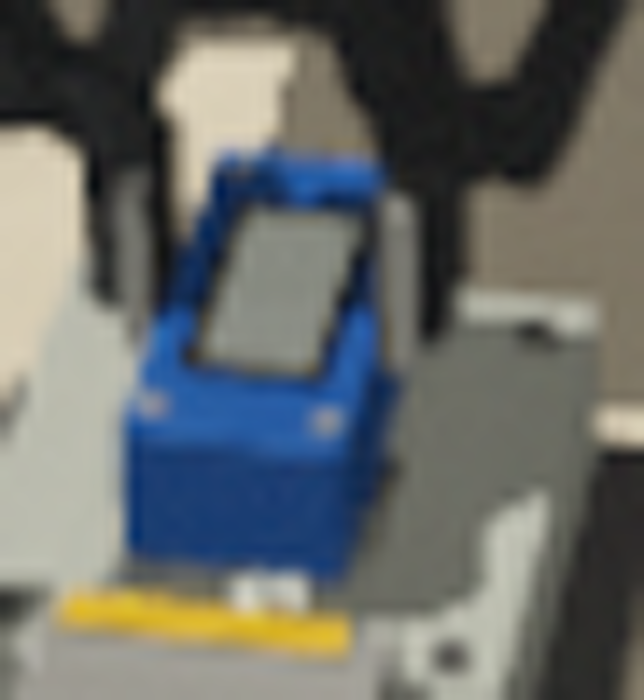

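```bash
python3 -m crank '[[0,0.7,0,0,0]]'
python3 - <<'E'
from station import r
from h import *
settle(r,5)
go(r,[.547,-.097,.066],-.263)
E
python3 -m crank '[[0,0.4,0,0,0]]'
python3 - <<'E'
from station import r
from h import *
settle(r,5)
go(r,[.547,-.097,.066],-.263)
s=r.capture("side");crop(s,"pics/s35.png",300,190,46,50,14)
E
```

```text
t: 36.5
eef_pos: [0.549, -0.097, 0.0732]
tcp_rot: [[-0.005, 0.966, -0.257], [-0.007, -0.257, -0.966], [-1.0, -0.003, 0.008]]
force: [-0.4, -0.3, -1.2]
opening: 0.448
t 36.75 pos [ 0.5477 -0.0967  0.072 ] yaw -0.26 F [ 0.5504  0.2623 -1.4066] op 0.448 fix [-0.0038  0.0775]
twist 0.003 shift cm [ 0.6006 -0.0534  0.041 ]
t: 36.85
eef_pos: [0.5483, -0.0969, 0.0685]
tcp_rot: [[-0.007, 0.966, -0.257], [-0.007, -0.257, -0.966], [-1.0, -0.005, 0.008]]
force: [-1.4, -0.2, 6.4]
opening: 0.453
t 37.1 pos [ 0.5483 -0.097   0.0686] yaw -0.26 F [ 0.0681 -1.1015  2.0694] op 0.449 fix [-0.0032  0.0774]
twist 0.003 shift cm [ 0.2591 -0.1191  0.0329]
```

View pics/s35.png

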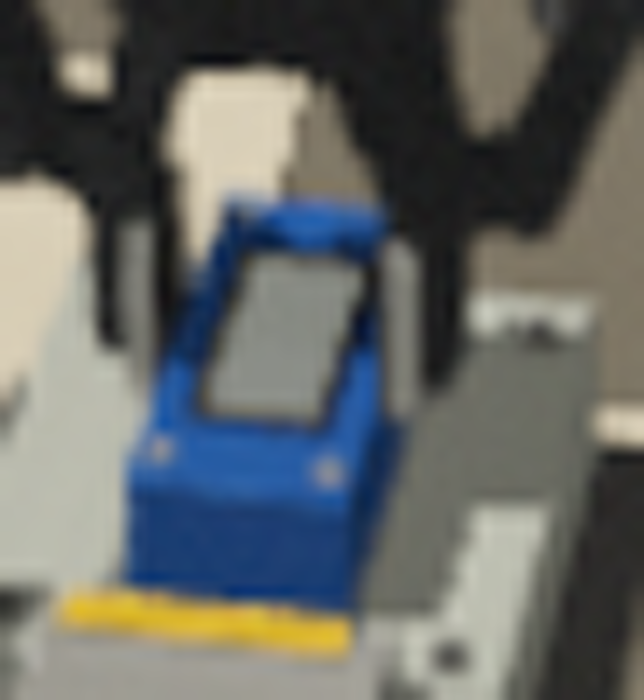

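```bash
python3 - <<'E'
from station import r
from h import *
s=r.capture("side")
def C(u,v,z): return onz(s,300+(u+.5)/14-.5,190+(v+.5)/14-.5,z)+[.0003,0,0]
# orange near(-y) edge line/centre
for z in (.051,):
    a,b=C(62,612,z),C(350,640,z); print("orange ends",a,b,"len",np.linalg.norm(a-b),"mid",(a+b)/2,tofix((a+b)/2),"ang",np.arctan2(*(b-a)[1::-1]))
sc=C(450,657,.04);print("screw near right",sc,tofix(sc)); sc=C(538,332,.04);print("screw far right",sc,tofix(sc))
n1,n2=C(130,583,.0395),C(350,608,.0395);print("cass bottom near",tofix(n1),tofix(n2), tofix((n1+n2)/2))
n1,n2=C(130,485,.0697),C(352,508,.0697);print("cass top near",tofix(n1),tofix(n2), tofix((n1+n2)/2))
w=np.array([C(*q,.0697) for q in [(250,255),(362,270),(322,425),(203,413)]]);print("win",tofix(w.mean(0)))
print("tcp",tofix(r.observe()["eef_pos"]))
E
```

```text
orange ends [ 0.5073 -0.1455  0.051 ] [ 0.5558 -0.1572  0.051 ] len 0.049976343910416325 mid [ 0.5315 -0.1514  0.051 ] [-0.005   0.0205] ang -0.23632599843437896
screw near right [ 0.5733 -0.1505  0.04  ] [0.0351 0.0323]
screw far right [ 0.5969 -0.0614  0.04  ] [0.0344 0.1245]
cass bottom near [-0.0238  0.0424] [0.0155 0.0425] [-0.0042  0.0424]
cass top near [-0.0204  0.0331] [0.0182 0.0336] [-0.0011  0.0333]
win [-0.0027  0.0771]
tcp [-0.0032  0.0774]
```

```bash
python3 -m crank '[[0,-0.1,-0.17,-0.1,0]]'
python3 - <<'E'
from station import r
from h import *
settle(r,5)
go(r,fix(-.0047,.0784,.066),-.263)
E
python3 -m crank '[[0,0.5,0,0,0]]'
python3 - <<'E'
from station import r
from h import *
settle(r,5)
go(r,fix(-.0047,.0784,.066),-.263)
E
```

```text
t: 37.3
eef_pos: [0.5468, -0.0956, 0.0693]
tcp_rot: [[-0.007, 0.966, -0.258], [-0.006, -0.258, -0.966], [-1.0, -0.005, 0.008]]
force: [0.2, 0.3, -1.5]
opening: 0.45
t 37.55 pos [ 0.5463 -0.0953  0.069 ] yaw -0.26 F [-1.0659  0.1397 -1.6118] op 0.449 fix [-0.0055  0.0785]
twist 0.003 shift cm [0.299  0.0793 0.0055]
t: 37.65
eef_pos: [0.5467, -0.0954, 0.0642]
tcp_rot: [[-0.007, 0.966, -0.257], [-0.006, -0.257, -0.966], [-1.0, -0.005, 0.008]]
force: [0.0, 0.2, -2.4]
opening: 0.45
t 37.9 pos [ 0.5461 -0.0954  0.0637] yaw -0.26 F [ 0.5526  0.1225 -1.2535] op 0.45 fix [-0.0057  0.0784]
twist 0.003 shift cm [-0.2343  0.1012  0.0002]
```

It is in the mouth of the recess with no contact force. Continuing down to the noses.

```bash
python3 -m crank '[[0,0.7,0.05,0,0]]'
python3 - <<'E'
from station import r
from h import *
settle(r,4)
go(r,fix(-.0050,.0784,.0495),-.263)
E
python3 -m crank '[[0,0.5,0,0,0]]'
python3 - <<'E'
from station import r
from h import *
settle(r,5)
go(r,fix(-.0050,.0784,.0495),-.263)
s=r.capture("side");crop(s,"pics/s36.png",300,190,46,50,14)
E
```

```text
t: 38.0
eef_pos: [0.5475, -0.0957, 0.0574]
tcp_rot: [[-0.006, 0.966, -0.257], [-0.007, -0.257, -0.966], [-1.0, -0.005, 0.008]]
force: [0.2, 0.3, -1.9]
opening: 0.449
t 38.2 pos [ 0.5461 -0.0955  0.0562] yaw -0.26 F [ 0.2546  0.7434 -1.9464] op 0.449 fix [-0.0056  0.0783]
twist 0.003 shift cm [ 0.6734  0.0674 -0.0141]
t: 38.3
eef_pos: [0.5469, -0.0957, 0.0518]
tcp_rot: [[-0.008, 0.966, -0.257], [-0.006, -0.257, -0.966], [-1.0, -0.006, 0.008]]
force: [0.6, 0.1, -1.2]
opening: 0.446
t 38.55 pos [ 0.5461 -0.0955  0.0512] yaw -0.26 F [-0.0989  0.0779 -2.2182] op 0.45 fix [-0.0057  0.0783]
twist 0.003 shift cm [ 0.1694  0.0713 -0.0146]
```

View pics/s36.png

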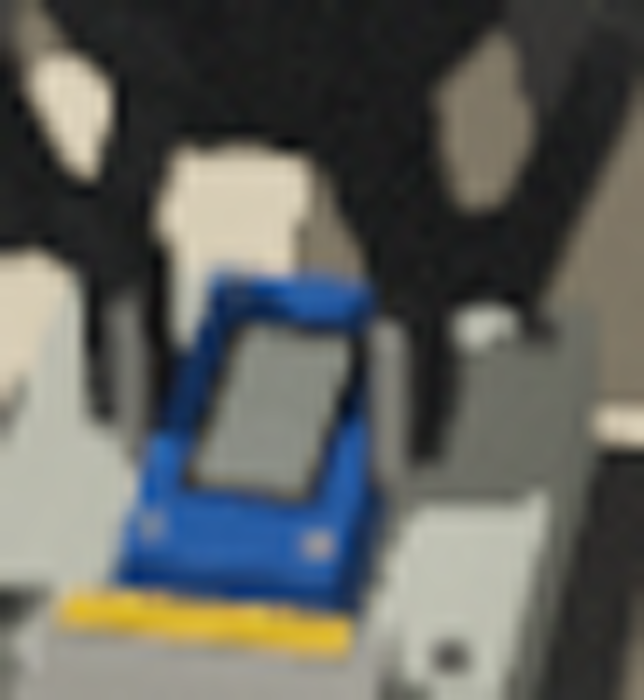

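```bash
python3 -m crank '[[0.7,0,0,0,0],[0.7,0,0,0,0],[0.7,-3,0,0,0],[0,-2.5,0,0,0],[0,0,0,0,0]]' 30
python3 - <<'E'
from station import r
from h import *
settle(r,7)
go(r,fix(-.0050,.0784,.062),-.263)
s=r.capture("side");crop(s,"pics/s37.png",295,190,56,50,12)
E
```

```text
t: 39.1
eef_pos: [0.5473, -0.0953, 0.1087]
tcp_rot: [[-0.008, 0.966, -0.257], [-0.006, -0.257, -0.966], [-1.0, -0.007, 0.008]]
force: [0.5, -0.3, -0.0]
opening: 0.372
t 39.45 pos [ 0.5439 -0.0947  0.1039] yaw -0.26 F [0.0156 0.3118 0.4126] op 0.003 fix [-0.008   0.0784]
twist 0.003 shift cm [ 4.1837  0.3648 -0.0322]
```

View pics/s37.png

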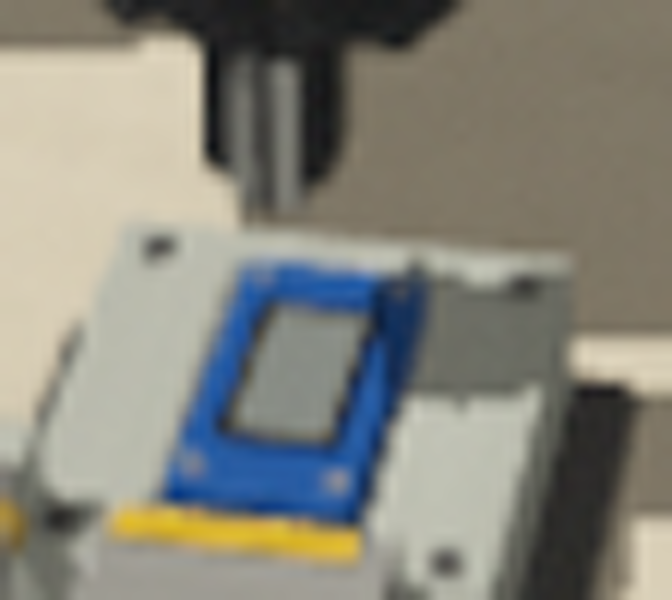

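The cassette stands proud on the noses, level and aligned with the recess. Pressing it home with shut fingers.

```bash
python3 -m crank '[[0,2.1,0.2,0,0],[0,1.9,0.1,0,0]]'
python3 - <<'E'
from station import r
from h import *
settle(r,6)
go(r,fix(-.0050,.0784,.048),-.263)
E
python3 -m crank '[[0,0.5,0,0,0]]'
python3 - <<'E'
from station import r
from h import *
settle(r,4)
go(r,fix(-.0050,.0784,.048),-.263)
E
```

```text
t: 39.7
eef_pos: [0.5484, -0.0961, 0.065]
tcp_rot: [[-0.012, 0.966, -0.257], [-0.006, -0.257, -0.966], [-1.0, -0.01, 0.009]]
force: [0.5, 0.2, -0.9]
opening: 0.002
t 40.0 pos [ 0.549  -0.0961  0.0667] yaw -0.26 F [ 0.03   -0.2354  0.3792] op 0.002 fix [-0.0027  0.0784]
twist 0.003 shift cm [ 1.868  -0.2142 -0.0174]
t: 40.1
eef_pos: [0.5502, -0.0964, 0.0631]
tcp_rot: [[-0.008, 0.966, -0.257], [-0.006, -0.257, -0.966], [-1.0, -0.006, 0.008]]
force: [0.3, -0.6, 0.5]
opening: 0.001
t 40.3 pos [ 0.549  -0.0962  0.0619] yaw -0.26 F [0.4745 0.654  0.5993] op 0.001 fix [-0.0026  0.0784]
twist 0.003 shift cm [ 1.3947 -0.2228 -0.0166]
```

```bash
python3 -m crank '[[0,0.4,-0.2,0,0]]'
python3 - <<'E'
from station import r
from h import *
settle(r,4)
go(r,fix(-.0050,.0784,.048),-.263)
E
python3 -m crank '[[0,0.4,0,0,0]]'
python3 - <<'E'
from station import r
from h import *
settle(r,4)
go(r,fix(-.0050,.0784,.048),-.263)
E
python3 -m crank '[[0,0.4,0,0,0]]'
python3 - <<'E'
from station import r
from h import *
settle(r,4)
go(r,fix(-.0050,.0784,.048),-.263)
E
```

```text
t: 40.4
eef_pos: [0.5478, -0.0958, 0.0586]
tcp_rot: [[-0.009, 0.966, -0.257], [-0.006, -0.257, -0.966], [-1.0, -0.007, 0.008]]
force: [0.7, -0.3, 0.2]
opening: -0.002
t 40.6 pos [ 0.5468 -0.0957  0.0578] yaw -0.26 F [-0.355   0.2457 -0.6584] op -0.002 fix [-0.005   0.0783]
twist 0.003 shift cm [ 0.9765  0.0073 -0.02  ]
t: 40.7
eef_pos: [0.5473, -0.0958, 0.0542]
tcp_rot: [[-0.01, 0.966, -0.257], [-0.006, -0.257, -0.966], [-1.0, -0.008, 0.008]]
force: [-1.0, 0.4, 4.4]
opening: 0.004
t 40.9 pos [ 0.5466 -0.0956  0.0535] yaw -0.26 F [ 0.0994 -0.198   0.3896] op -0.002 fix [-0.0052  0.0782]
twist 0.003 shift cm [ 0.5525  0.0237 -0.0209]
t: 41.0
eef_pos: [0.5471, -0.096, 0.0501]
tcp_rot: [[-0.01, 0.966, -0.257], [-0.007, -0.257, -0.966], [-1.0, -0.008, 0.009]]
force: [-0.7, -0.8, 1.5]
opening: -0.001
t 41.2 pos [ 0.5463 -0.0956  0.0492] yaw -0.26 F [-0.2067 -0.1665 -0.5185] op -0.004 fix [-0.0055  0.0782]
twist 0.003 shift cm [ 0.1225  0.0494 -0.0178]
```

```bash
python3 -m crank '[[0,0.3,0,0,0]]'
python3 - <<'E'
from station import r
from h import *
settle(r,4)
go(r,fix(-.0050,.0784,.048),-.263)
E
python3 -m crank '[[0,0.3,0,0,0]]'
python3 - <<'E'
from station import r
from h import *
settle(r,4)
go(r,fix(-.0050,.0784,.048),-.263)
s=r.capture("side");crop(s,"pics/s38.png",295,190,56,50,12)
E
```

```text
t: 41.3
eef_pos: [0.5466, -0.0956, 0.0479]
tcp_rot: [[-0.011, 0.966, -0.257], [-0.006, -0.257, -0.966], [-1.0, -0.009, 0.008]]
force: [-8.5, 2.5, 30.7]
opening: -0.001
t 41.5 pos [ 0.5465 -0.0955  0.0481] yaw -0.26 F [-3.8906  1.0458 11.9187] op -0.002 fix [-0.0052  0.0783]
twist 0.003 shift cm [ 0.0059  0.0218 -0.0064]
t: 41.6
eef_pos: [0.5466, -0.0956, 0.048]
tcp_rot: [[-0.009, 0.966, -0.257], [-0.006, -0.257, -0.966], [-1.0, -0.008, 0.008]]
force: [-9.5, 0.6, 27.2]
opening: -0.005
t 41.8 pos [ 0.5466 -0.0956  0.048 ] yaw -0.26 F [-7.2018  1.7853 18.8598] op 0.001 fix [-0.0052  0.0783]
twist 0.003 shift cm [ 0.002   0.0178 -0.0069]
```

View pics/s38.png

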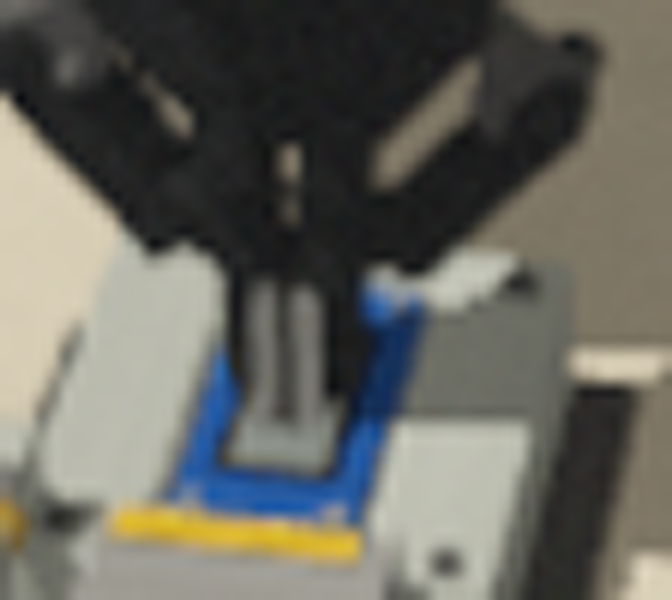

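```bash
python3 -m crank '[[0,-4,0,0,0],[0,-4.5,0,0,0],[0,-4.5,0,0,0],[0,0,0,-4.5,0],[0,0,0,-4.5,0],[0,0,0,-4.5,0]]'
python3 - <<'E'
from station import r
from h import *
settle(r,5)
go(r,fix(-.0050,.0784,.048),-.263)
s=r.capture("side");t=r.capture("top")
crop(s,"pics/s39.png",270,195,76,60,10);crop(t,"pics/t39.png",295,175,100,75,8)
E
```

```text
t: 42.45
eef_pos: [0.5833, 0.0334, 0.184]
tcp_rot: [[-0.006, 0.963, -0.269], [-0.005, -0.269, -0.963], [-1.0, -0.005, 0.007]]
force: [-0.1, 0.2, 0.9]
opening: 0.007
t 42.7 pos [0.5818 0.0326 0.1821] yaw -0.27 F [ 0.4461 -0.0821 -0.1999] op 0.002 fix [-0.0049  0.2112]
twist -0.007 shift cm [13.5221  0.1589 13.163 ]
```

View pics/s39.png

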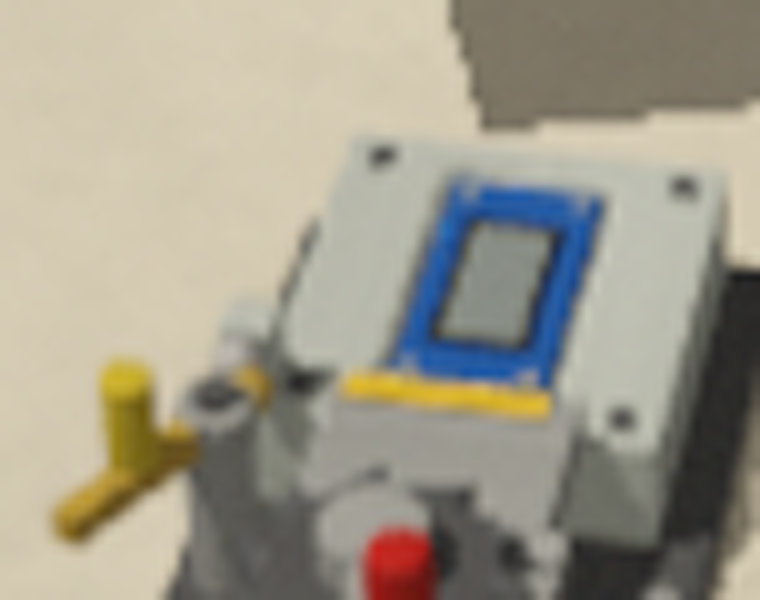

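View pics/t39.png

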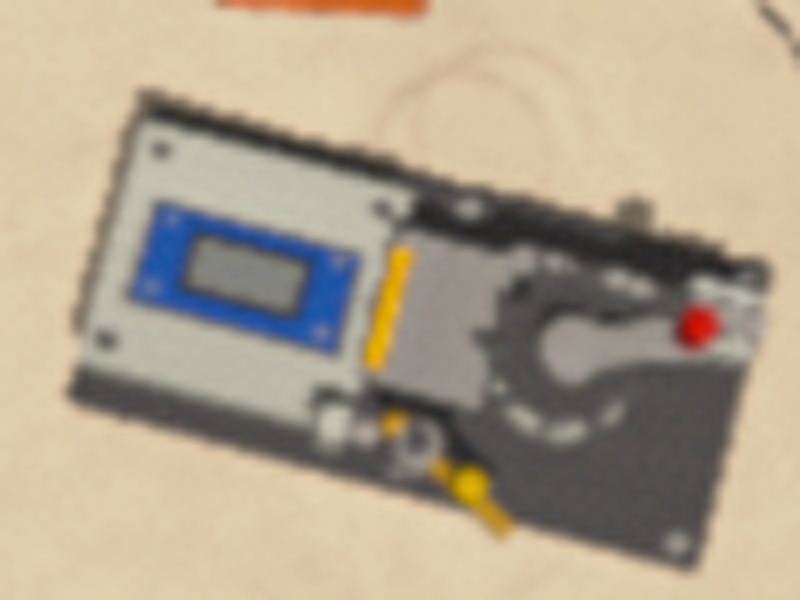

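Both views show the cassette flush and square in the recess, the pawl off at (470,485), and the jaw back. One last check of the drum angle, then hand in.

```bash
python3 - <<'E'
from station import r
from h import *
t=r.capture("top")
P=lambda u,v,z: onz(t,295+(u+.5)/8-.5,175+(v+.5)/8-.5,z)
h=P(575,343,.078);a=P(495,243,.112)-h;b=P(702,318,.112)-h
print(np.hypot(*a[:2]),np.hypot(*b[:2]),"turned",np.arctan2(a[1],a[0])-np.arctan2(b[1],b[0]))
j=P(262,212,.051)-P(402,252,.051);print("jaw travel",np.linalg.norm(j),np.linalg.norm(j)/.025)
p=P(420,442,.068);q=P(487,424,.091)-p;w=P(470,478,.091)-p;print("pawl",np.arctan2(q[1],q[0])-np.arctan2(w[1],w[0]))
c=np.mean([P(*x,.04) for x in [(155,203),(358,250),(338,352),(130,300)]],0);sc=(P(107,340,.04)+P(388,210,.04))/2;print("cassette-screws centre",c-sc)
E
```

```text
0.04678736566326561 0.0449615233395207 turned 2.24211764802644
jaw travel 0.057718995533330625 2.3087598213332248
pawl 0.9193640828564795
cassette-screws centre [-0.0005  0.0011  0.    ]
```

```bash
python3 - <<'E'
from station import r
print(r.finish_job())
E
```

```text
the job is handed in; nothing more can be done
None
```

The job is handed in at about t = 43 s of the 72 s allowed; no verdict was reported.

**What I did**
- **Pawl:** I flicked it off with shut fingers.
- **Crank:** I gripped the handle and eased it clockwise. Near the stop the handle slipped out of the pads, so I could not see its speed at that moment.
- **Cassette:** I lifted it out of the stand, stood it on the desk and tipped it onto a windowed face, and let go. I then gripped it again, lowered it into the recess, and pressed it home.

**Last checks**
- **Pawl:** about 0.9 rad off in the top view.
- **Drum:** the crank turned about 2.24 rad. Jaw travel gives 2.31 rad. Both put the drum at its stop, within measuring error.
- **Cassette:** its centre is about 1 mm from the centre of the block's screws. It looks flush and square in both views, and the final press stopped at a fingertip height of 40 mm.
- **Arm:** clear of everything.

**Problems along the way**
- The crank load tilted the tool by 0.1 rad. I worked it straight by pushing against the cassette while it stood in its stand.
- One downward touch on the cassette peaked at about 82 N, against the 120 N wrist limit.
- The two cameras disagreed by about 5 mm in y. I trusted the side camera, which agreed with the fingertip position.
- I did not re-measure the other things on the desk at the end. I saw no contact with any of them.

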